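# Nip up the cover screws of a filter holder in order with the square key

### The job

Take the square socket key from its rest and tighten the three cover screws of the round steel filter holder clockwise, in order going clockwise round the rim from the outlet spout: the first screw one quarter turn, the second two quarter turns, the third one quarter turn, each to within about ten degrees. Feel the key onto each screw with a light hand (never bear down or wrench it sideways with more than about 3 kg), turn the screws only with the key, then stand it back in its rest and let go, leaving the vials around undisturbed.

Things in the scene. Friction and masses are not known exactly. Their poses are not given: they have to be found in the camera images.
- holder: Filter holder, fixed to the bench: round steel pan with a flange 194 mm in diameter, flat top 50 mm above the bench; a low boss in its middle with a stub to 78 mm. Origin: centre of its underside, z up. The outlet spout (14 mm tube, axis 16 mm above the bench, reaching 130 mm from the centre) points along its +x. Three screws stand on the flange at a 75 mm radius.
- hole1 (a point): Nominal place of the first screw on the flange's top face, 40 degrees clockwise of the spout seen from above. Its axes are the holder's, NOT the screw's: the screw stands upright within 2 mm of this point, its head facing any way; find it by feel or by eye. Above this point: screw's skirt top 7 mm, square head's top edge 17 mm, tip of its nose 22 mm.
- hole2 (a point): Nominal place of the second screw on the flange's top face, 160 degrees clockwise of the spout seen from above. Its axes are the holder's, NOT the screw's: the screw stands upright within 2 mm of this point, its head facing any way; find it by feel or by eye. Above this point: screw's skirt top 7 mm, square head's top edge 17 mm, tip of its nose 22 mm.
- hole3 (a point): Nominal place of the third screw on the flange's top face, 280 degrees clockwise of the spout seen from above. Its axes are the holder's, NOT the screw's: the screw stands upright within 2 mm of this point, its head facing any way; find it by feel or by eye. Above this point: screw's skirt top 7 mm, square head's top edge 17 mm, tip of its nose 22 mm.
- screw1 (a joint): Turn of the first screw since the start, rad, growing clockwise from above; 0 at the start whatever way the head faces. Wanted: 1.57. Every screw takes about 0.1 N m to turn and stays where left. On a fixed 31 mm boss: skirt 27 mm in diameter, 3 mm thick, with a 5 mm wide pointer tab to 22.5 mm from the axis, square to one flat of the head.
- screw2 (a joint): Turn of the second screw since the start, rad, growing clockwise from above; 0 at the start. Wanted: 3.14. Head of every screw: 14 x 14 mm square, 10 mm high on the skirt, its top bevelled to a blunt square pyramid nose 5 mm high (14 mm square down to 6 mm square).
- screw3 (a joint): Turn of the third screw since the start, rad, growing clockwise from above; 0 at the start. Wanted: 1.57.
- key_grip (a point): Centre of the key's wooden handle, a block 28 x 28 mm and 44 mm high, 72 mm above the key's lower end. z points up along the key, x and y square to the handle's faces. Grip it here, firmly, from above across two opposite faces. The key weighs 0.13 to 0.25 kg, is 95 mm long and stands free in its rest, turned by up to 40 degrees from the bench's axes.
- key_mouth (a point): Centre of the key's lower end, the mouth of its socket: 18 mm square, 16 mm deep, flats parallel to the handle's faces; barrel 27 mm square. It fits a head with 2 mm to spare each side: 20 degrees of play either way before it turns the screw; goes on every 90 degrees. Fully on, this point is at the skirt top; with flats not lined up it stops 10 to 11 mm higher, on the head's top edge.
- key: The key; origin at the same point as key_mouth, z up along the key. A 15 mm thick steel shank joins its 22 mm high barrel and its handle.
- rest_floor (a point): Centre of the inner floor of the key's rest, 10 mm above the bench: a fixed grey cup, 48 mm inside diameter, rim 32 mm above the bench, on a 90 x 90 x 8 mm foot. The key stands on this floor, socket down.
- vial1: Bystander: small capped amber vial, 23 mm diameter, 46 mm high, standing on the bench; origin at the centre of its underside. To be left alone.
- vial2: Bystander: small capped amber vial, 23 mm diameter, 46 mm high, standing on the bench; origin at the centre of its underside. To be left alone.
- vial3: Bystander: small capped amber vial, 23 mm diameter, 46 mm high, standing on the bench; origin at the centre of its underside. To be left alone.
There are look-alikes about, which are no part of the job. There is more than one size of the key; the job needs the smaller.

How it is judged (in metres and radians):
On the way, in this order (a step that is already met when the one before it is completed fails the run):
1. first screw one quarter turn clockwise, the others not yet turned (value of joint screw1 between 1.361 and 1.781 rad and value of joint screw2 between -0.21 and 0.21 rad and value of joint screw3 between -0.21 and 0.21 rad), for 0.2 s.
2. second screw two quarter turns clockwise, the third not yet turned (value of joint screw1 between 1.361 and 1.781 rad and value of joint screw2 between 2.932 and 3.352 rad and value of joint screw3 between -0.21 and 0.21 rad), for 0.2 s.
3. third screw one quarter turn clockwise (value of joint screw1 between 1.361 and 1.781 rad and value of joint screw2 between 2.932 and 3.352 rad and value of joint screw3 between 1.361 and 1.781 rad), for 0.2 s.
At the end, for the whole second after the job is handed in: The screws stand 1.57, 3.14 and 1.57 rad clockwise of their starts (each within 0.21 rad), and the key stands upright (within 0.1 rad) on the floor of its rest (within 10 mm of its centre, within 6 mm of the floor), released and at rest (all of step 3 and horizontal distance between key_mouth and rest_floor below 0.01 m and z of key_mouth in the frame of rest_floor below 0.006 m and angle between key_grip's own z axis and vertical below 0.1 rad and linear speed of key below 0.02 m/s); the robot touches nothing.
It fails at once if key pressed or wrenched on a screw or the holder with more than 75 N, all contacts together (contact force between key and screw1 above 75 N or contact force between key and screw2 above 75 N or contact force between key and screw3 above 75 N or contact force between key and holder above 75 N).
It fails at once if a screw touched by the fingers (contact force between the fingers and screw1 above 1 N or contact force between the fingers and screw2 above 1 N or contact force between the fingers and screw3 above 1 N).
It fails at once if a vial moved or tipped (distance of any of vial1, vial2, vial3 from where it was at the start of the episode above 0.02 m or angle between any of vial1, vial2, vial3's own z axis and vertical above 0.4 rad).
It also fails if it takes over 72 s, if anything falls off the work surface, if the arm or the gripper's body presses on something with over 40 N, if the wrist force passes 120 N, or if a joint passes its speed limit or range.

### The arm

A 6-joint arm with a two-finger parallel gripper is mounted at the origin on the work surface. World frame = base frame: x ahead of the robot, y to its left, z up, the work surface at z = 0. Lengths are in mm, angles in rad, forces in N, time in s.
With the tool pointing down it reaches from about 350 to 975 mm from the base axis. Payload 7.1 kg.
Tool frame: the origin (TCP) lies at the very end of the fingers, on their centre line; the grasp point (between the pads) lies 19 mm behind it (ctrl.grip_point_offset is the distance from the TCP to the grasp point, in mm); x points along the fingers, y is the direction in which the jaws open and shut, and the axes are right-handed (so a half turn about x gives the same grasp; the last joint's range is limited). The gripper opens to 88 mm and grips with 3 to 60 N. Pads are 20 mm wide; open, the fingers measure 115 mm over their backs; the gripper's body (75 mm by 178 mm) begins 61 mm behind the grasp point.
Start: joints at [-1.29, 0.423, 1.63, -0, 1.089, -0.019], TCP at [184.599, -597.1, 222.675] pointing down, gripper open.
Joint ranges: [-3, 3], [-0.9, 2.11], [0.09, 2.58], [-1.31, 4.45], [0.11, 2.69], [-2.54, 2.54]. Speed limits (rad/s): [2.39, 2.39, 3.01, 3.14, 3.14, 3.14].

### API

Orientations are given as a rotation vector (axis times angle).
In Python, from workcell import ctrl, vision, workorder gives the robot as it stands.
- The arm moves only by the shell command python3 -m crank 'ROWS'. ROWS is JSON, a list of rows, each a list of 3 entries, a list of its own where there are three numbers: the shift along the tool's x, y, z in m, then the turn, a rotation vector about the tool's x, y, z in rad, then the finger opening in m, from 0 to 0.0878. In form: [[[dx, dy, dz], [wx, wy, wz], jaw], ...]. A call has exactly 8 rows; each row shifts and turns the commanded pose from where the row before left it, along the tool's axes as they then stand; what a row does not reach is not made up. A row lasts 1/12 s, in which the tool goes at most 41.7 mm and 7.16 degrees, less where a joint would pass 70% of its speed; a pose out of reach is approached as far as the arm can. A call with a gripper value outside its range is refused whole. The fingers move at their own pace and stop on an object; the grip force is fixed at half the most. Time passes only in rows, so rows that do not move let the fingers close, or fill a call up. It gives the time, the measured TCP pose, the force and the opening at its end, in the units of the state.
- ctrl.get_obs(): the state, without advancing time (a new reading comes with each control period).
- vision.get_image(name): name is "scene" or "top"; returns a dict with "img" (420x560x3 uint8, blue, green, red), "mtx" (3x3 intrinsics, pixels), "rvec" (rotation vector, rad) and "tvec" (3), from world to camera coordinates, as OpenCV has them. Camera axes: x right, y down, z forward; pixel columns grow to the right and rows downward; lengths in mm; the calibration is good to about 2 mm. A picture is of the moment at which its call begins. There is no depth.
- workorder.close_job(): hands the job in, once; it reports no verdict.
The state is a dict: "t": time; "qpos": joint angles; "qvel": joint speeds; "joint_torque": joint torques, N m; "ee_pos": TCP position; "orientation": TCP orientation; "ft_force": force on the tool from outside, world axes, zero at the start; "moment": the same for the moment, N m; "width": finger opening in mm.
Only numpy, scipy, OpenCV 4.12 (cv2) and the standard library are available. Lean on these libraries where they do the work, as an engineer would, in place of code of your own. Each camera call takes 0.05 s, during which the arm holds its last target.

## Working session

There is one attempt and no reset: what is moved stays moved. The work goes in short steps, Python scripts to look and compute and a shell command to move; the robot and the scene stay as the last step left them, time stands still between calls to the robot, and variables do not carry over. Pictures are saved under pics/ and viewed, and the job is handed in when it is done.

```bash
ls; mkdir -p pics
python3 - <<'E'
from workcell import ctrl, vision, workorder
import cv2
o=ctrl.get_obs()
print({k:(v if not hasattr(v,'round') else v) for k,v in o.items()})
for n in("scene","top"):
    d=vision.get_image(n); cv2.imwrite(f"pics/{n}0.png",d["img"]); print(n,d["mtx"],d["rvec"],d["tvec"])
E
```

```text
pics
{'t': 0.0, 'qpos': array([-1.29001481e+00,  4.23863034e-01,  1.63068328e+00, -2.37818530e-05,
        1.08858091e+00, -1.89876721e-02]), 'qvel': array([ 9.02561224e-04,  9.27563162e-04,  1.87002299e-05,  1.16581856e-03,
        8.22523594e-04, -7.25714013e-04]), 'joint_torque': array([-2.05578312e-03, -5.44627869e+01, -2.73667842e+01,  6.40379498e-02,
        2.26049591e-02, -1.10508913e-04]), 'ee_pos': array([ 184.43507936, -596.58971757,  221.89047315]), 'orientation': array([ 2.06053002,  0.31280446, -2.06099099]), 'ft_force': array([ 0.39748572,  0.15276899, -0.52086794]), 'moment': array([-0.01649665,  0.02333379,  0.04189137]), 'width': 87.76714510674843}
scene [[399.42463012   0.         280.31714405]
 [  0.         399.42463012 204.78929229]
 [  0.           0.           1.        ]] [ 1.82022337  1.18566067 -0.654526  ] [-171.73634544 -189.43596025 1185.90087678]
top [[542.33618318   0.         270.87938099]
 [  0.         542.33618318 218.80762469]
 [  0.           0.           1.        ]] [ 2.09159619 -2.14457488  0.21030695] [ -46.66052311  561.97554644 1025.68682675]
```

View pics/scene0.png

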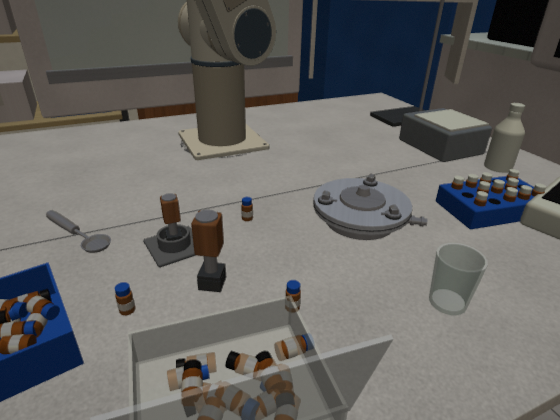

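View pics/top0.png

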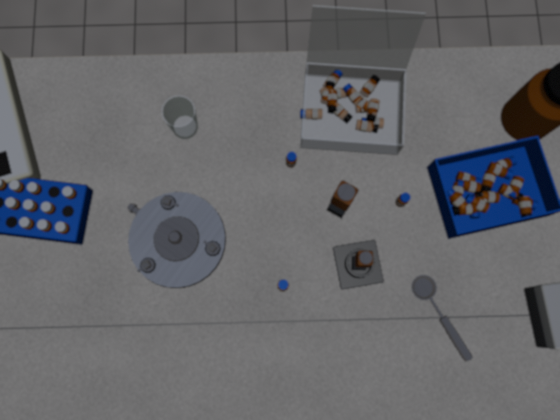

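```bash
cat > h.py <<'E'
import numpy as np, cv2
from workcell import ctrl, vision, workorder
from scipy.spatial.transform import Rotation as R
def cam(n):
    d=vision.get_image(n); d['R']=cv2.Rodrigues(np.array(d['rvec'],float))[0]; d['t']=np.array(d['tvec'],float).ravel(); d['C']=-d['R'].T@d['t']; return d
def ray(d,p):
    v=d['R'].T@np.linalg.inv(d['mtx'])@np.array([p[0],p[1],1.]); return d['C'],v/np.linalg.norm(v)
def onz(d,p,z):
    c,v=ray(d,p); return c+v*(z-c[2])/v[2]
def proj(d,P):
    return cv2.projectPoints(np.array(P,float).reshape(-1,1,3),np.array(d['rvec'],float),np.array(d['tvec'],float),d['mtx'],None)[0].reshape(-1,2)
def tri(d1,p1,d2,p2):
    a,u=ray(d1,p1);b,v=ray(d2,p2)
    s=np.linalg.lstsq(np.c_[u,-v],b-a,rcond=None)[0]
    P,Q=a+u*s[0],b+v*s[1]; return (P+Q)/2,np.linalg.norm(P-Q)
def crop(d,x,y,w,h,k,f):
    cv2.imwrite(f,cv2.resize(d['img'][y:y+h,x:x+w],None,fx=k,fy=k,interpolation=cv2.INTER_CUBIC))
def st():
    o=ctrl.get_obs(); r=R.from_rotvec(o['orientation']).as_matrix()
    print('t',round(o['t'],2),'tcp',o['ee_pos'].round(1),'F',o['ft_force'].round(1),'M',o['moment'].round(2),'w',round(o['width'],1),'q',o['qpos'].round(2)); print(r.round(3).tolist()); return o,r
E
python3 - <<'E'
from h import *
t=cam('top');s=cam('scene')
print(t['C'],s['C'])
crop(t,110,180,130,110,6,'pics/hold.png'); crop(t,310,170,90,125,4,'pics/keys.png'); crop(s,140,180,100,120,5,'pics/keys_s.png'); crop(s,300,165,140,80,5,'pics/hold_s.png')
st()
E
```

```text
[ 349.02246545  -57.0814302  1115.77426692] [1085.50526735 -315.75058378  440.1364883 ]
t 0.2 tcp [ 184.5 -596.8  222.2] F [1.1 0.  0. ] M [-0.01  0.02  0.02] w 88.0 q [-1.29  0.42  1.63 -0.    1.09 -0.02]
[[-0.0, 0.295, -0.955], [0.001, -0.955, -0.295], [-1.0, -0.001, -0.0]]
```

View pics/hold.png

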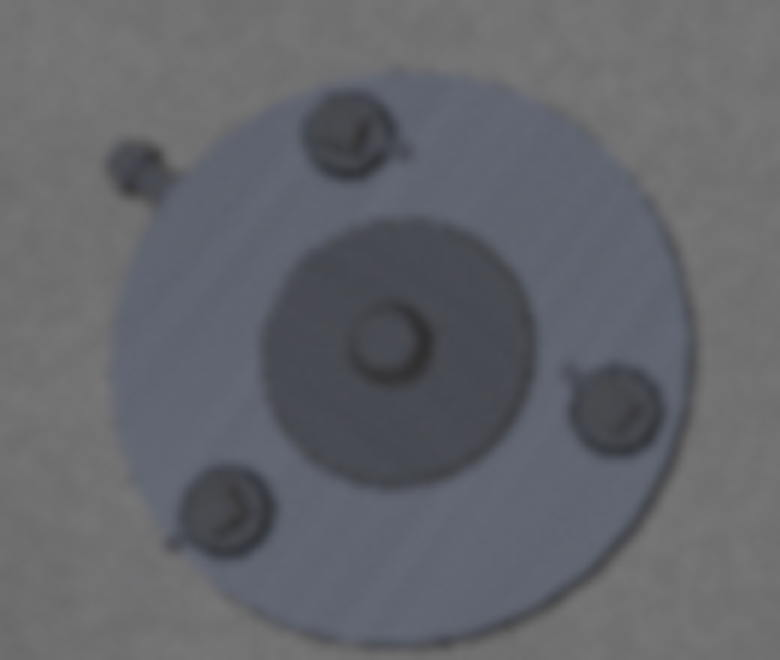

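View pics/keys.png

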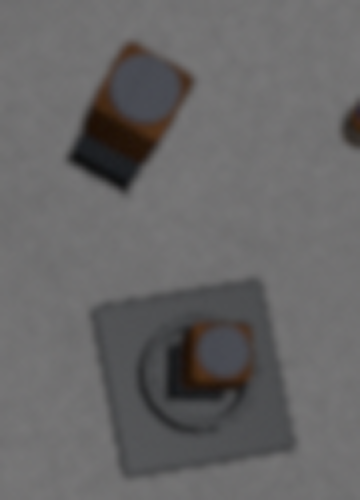

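View pics/keys_s.png

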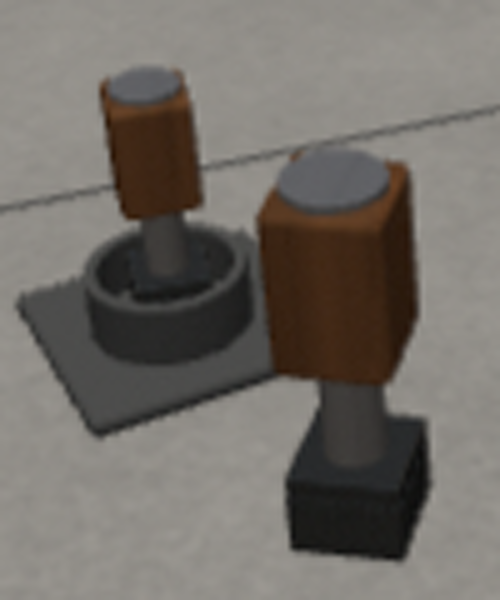

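View pics/hold_s.png

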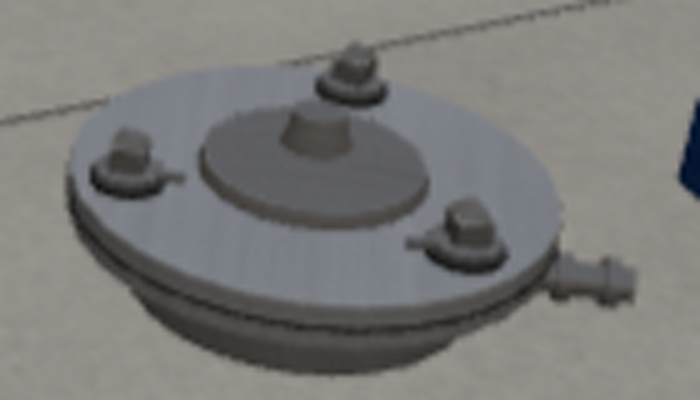

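Run:
```python
from h import *
t=cam('top');s=cam('scene')
img=t['img']; hsv=cv2.cvtColor(img,cv2.COLOR_BGR2HSV)
# key handle: orange in crop
x0,y0,x1,y1=345,240,385,285
K=8
c=cv2.resize(img[y0:y1,x0:x1],None,fx=K,fy=K,interpolation=cv2.INTER_CUBIC)
h=cv2.cvtColor(c,cv2.COLOR_BGR2HSV)
org=((h[...,1]>90)&(h[...,0]<25)).astype(np.uint8)
# disc: bluish grey enclosed by orange
hull=cv2.convexHull(np.vstack([q for q in cv2.findContours(org,0,2)[0] if cv2.contourArea(q)>100]))
m=np.zeros_like(org);cv2.fillPoly(m,[hull],1)
disc=((m==1)&(h[...,1]<70)).astype(np.uint8)
cc=max(cv2.findContours(disc,0,2)[0],key=cv2.contourArea)
(e,ax,an)=cv2.fitEllipse(cc)
def P(p): return (np.array(p)+.5)/K-.5+np.array([x0,y0])
print('disc px',P(e),np.array(ax)/K, 'world z105',onz(t,P(e),105))
mr=cv2.minAreaRect(hull); print('rect',P(mr[0]),np.array(mr[1])/K,mr[2])
ap=cv2.approxPolyDP(hull,0.03*cv2.arcLength(hull,True),True)[:,0]
for a in ap: print(P(a),onz(t,P(a),104).round(1))
d=c.copy();cv2.polylines(d,[hull],True,(0,255,0));cv2.drawContours(d,[cc],-1,(255,255,0));cv2.imwrite('pics/km.png',d)
# scene disc
x0,y0,x1,y1=155,185,185,235
c=cv2.resize(s['img'][y0:y1,x0:x1],None,fx=K,fy=K,interpolation=cv2.INTER_CUBIC)
cv2.imwrite('pics/km2.png',c)
# rest foot
g=cv2.resize(img[230:300,325:392],None,fx=K,fy=K,interpolation=cv2.INTER_CUBIC)
gr=cv2.GaussianBlur(cv2.cvtColor(g,6),(0,0),4)
th,b=cv2.threshold(gr,0,255,cv2.THRESH_OTSU+cv2.THRESH_BINARY_INV)
print(th)
cv2.imwrite('pics/foot.png',np.hstack([g,cv2.cvtColor(b,8)])[:, :800] if 0 else cv2.resize(np.hstack([g,cv2.cvtColor(b,8)]),(800,418)))
```

```text
disc px [365.59139252 257.2426548 ] [13.24318886 13.77732086] world z105 [ 472.88334247 -236.09211041  105.        ]
rect [363.56249619 258.68749619] [16.99999619 16.49999619] 0.0
[371.1875 264.6875] [ 458.8 -245.9  104. ]
[355.8125 266.1875] [ 456.7 -217.   104. ]
[356.8125 252.1875] [ 483.  -220.3  104. ]
[371.0625 251.1875] [ 484.2 -247.2  104. ]
92.0
```

View pics/km.png

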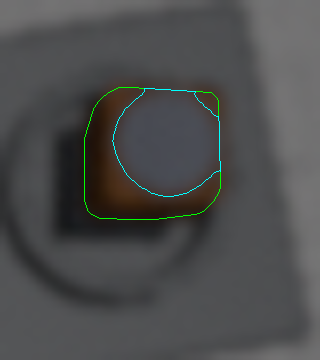

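View pics/foot.png

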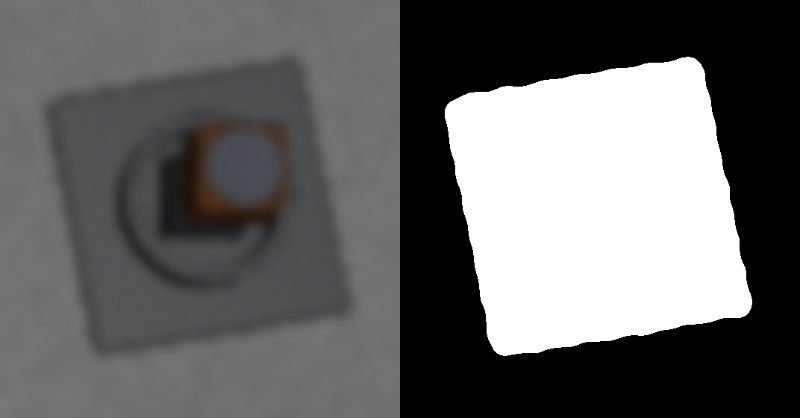

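Run:
```python
from h import *
t=cam('top');s=cam('scene');K=8
img=t['img']
def up(d,x0,y0,x1,y1): return cv2.resize(d['img'][y0:y1,x0:x1],None,fx=K,fy=K,interpolation=cv2.INTER_CUBIC)
def P(p,x0,y0): return (np.array(p,float)+.5)/K-.5+np.array([x0,y0])
g=up(t,325,230,392,300)
gr=cv2.GaussianBlur(cv2.cvtColor(g,6),(0,0),4)
b=(gr<92).astype(np.uint8)
cc=max(cv2.findContours(b,0,2)[0],key=cv2.contourArea)
W=np.array([onz(t,P(p,325,230),8)[:2] for p in cc[:,0]],np.float32)
r=cv2.minAreaRect(W);M=cv2.moments(W.reshape(-1,1,2)); print('foot',r,'rest c',M['m10']/M['m00'],M['m01']/M['m00'])
# key disc
h=cv2.cvtColor(g,cv2.COLOR_BGR2HSV)
roi=np.zeros(b.shape,np.uint8);cv2.circle(roi,(int(244/400*536),int(167/418*560)),62,1,-1)
hc=g.astype(int); blue=((hc[...,0]-hc[...,2]>3)&(roi==1)).astype(np.uint8)
blue=cv2.morphologyEx(blue,cv2.MORPH_OPEN,np.ones((9,9)))
c2=max(cv2.findContours(blue,0,2)[0],key=cv2.contourArea);e=cv2.fitEllipse(c2)
pt=P(e[0],325,230);print('disc',pt,np.array(e[1])/K,onz(t,pt,105))
# dark barrel edges & orange
org=((hc[...,2]-hc[...,0]>12)).astype(np.uint8)
d=g.copy();cv2.drawContours(d,[c2],-1,(0,255,0));cv2.drawContours(d,cv2.findContours(org,0,2)[0],-1,(255,255,0));cv2.imwrite('pics/d.png',d)
# scene disc
g2=up(s,155,185,185,235);a=g2.astype(int)
bl=((a[...,0]-a[...,2]>-5)).astype(np.uint8)
og=((a[...,2]-a[...,0]>25)).astype(np.uint8)
d=g2.copy();cv2.drawContours(d,cv2.findContours(og,0,2)[0],-1,(255,255,0));cv2.imwrite('pics/d2.png',cv2.copyMakeBorder(d,0,0,0,300,0))
for yaw in [0]:
  p=proj(t,[[471,-236,104],[491,-236,104],[471,-216,104]]);print(p)
```

```text
foot ((471.2383728027344, -235.93829345703125), (91.63121795654297, 91.79782104492188), 8.018339157104492) rest c 471.4148727075057 -236.04299756049627
disc [365.44613266 257.31545448] [10.40363979 10.8686161 ] [ 472.75318161 -235.81203998  105.        ]
[[365.51108086 258.31006572]
 [364.88396335 247.73952713]
 [354.85107516 258.57596823]]
```

View pics/d.png

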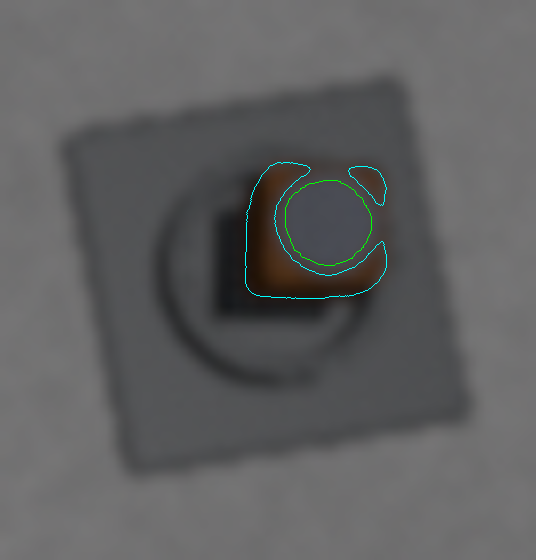

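View pics/d2.png

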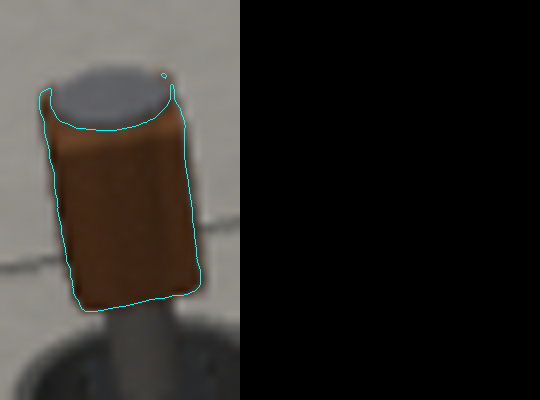

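Run:
```python
from h import *
t=cam('top');s=cam('scene');K=8
def up(d,x0,y0,x1,y1): return cv2.resize(d['img'][y0:y1,x0:x1],None,fx=K,fy=K,interpolation=cv2.INTER_CUBIC)
def P(p,x0,y0): return (np.array(p,float)+.5)/K-.5+np.array([x0,y0])
g=up(t,325,230,392,300); gr=cv2.cvtColor(g,6)
def yaw(pts,z,d,o):
    W=np.array([onz(d,P(p,*o),z)[:2] for p in pts],np.float32)
    v=cv2.fitLine(W,cv2.DIST_HUBER,0,.01,.01).ravel(); return np.degrees(np.arctan2(v[1],v[0])),np.round(v[2:],1)
# sub-pixel edges: strongest horizontal gradient along rows (left edge), vertical gradient along columns (bottom)
gx=cv2.Sobel(cv2.GaussianBlur(gr,(0,0),3).astype(np.float32),5,1,0); gy=cv2.Sobel(cv2.GaussianBlur(gr,(0,0),3).astype(np.float32),5,0,1)
L=[(195+int(np.argmin(gx[y,195:240])),y) for y in range(225,305,4)]
B=[(x,300+int(np.argmax(gy[300:340,x]))) for x in range(228,315,4)]
print('barrel L',yaw(L,10,t,(325,230)),'B',yaw(B,10,t,(325,230)))
a=g.astype(int);sat=cv2.GaussianBlur((a[...,2]-a[...,0]).astype(np.float32),(0,0),3)
sx=cv2.Sobel(sat,5,1,0);sy=cv2.Sobel(sat,5,0,1)
L=[(225+int(np.argmax(sx[y,225:270])),y) for y in range(185,285,4)]
B=[(x,280+int(np.argmin(sy[280:320,x]))) for x in range(265,370,4)]
Rr=[(365+int(np.argmin(sx[y,365:400])),y) for y in range(180,205,4)]+[(365+int(np.argmin(sx[y,365:400])),y) for y in range(245,275,4)]
print('handle L',yaw(L,60,t,(325,230)),'B',yaw(B,60,t,(325,230)),'R',yaw(Rr,104,t,(325,230)))
print(L[::5],B[::5],Rr[::4])
# scene: front bottom edge of handle z=60, x~ 472+14
g2=up(s,155,185,185,235);a=g2.astype(int);sat=cv2.GaussianBlur((a[...,2]-a[...,0]).astype(np.float32),(0,0),2)
sy=cv2.Sobel(sat,5,0,1)
B=[(x,280+int(np.argmin(sy[280:325,x]))) for x in range(92,190,4)]
print(B[::5],yaw(B,60,s,(155,185)))
```

```text
barrel L (np.float32(-3.9995506), array([ 475. , -222.7], dtype=float32)) B (np.float32(87.06251), array([ 459.9, -237.5], dtype=float32))
handle L (np.float32(-10.566301), array([ 476.8, -224.9], dtype=float32)) B (np.float32(-89.41829), array([ 460.9, -235.3], dtype=float32)) R (np.float32(-4.25877), array([ 471.4, -249.7], dtype=float32))
[(260, 185), (253, 205), (243, 225), (245, 245), (261, 265)] [(265, 295), (285, 293), (305, 296), (325, 298), (345, 293), (365, 287)] [(381, 180), (387, 196), (388, 249), (385, 265)]
[(92, 312), (112, 308), (132, 305), (152, 300), (172, 296)] (np.float32(88.89523), array([ 482.1, -238.4], dtype=float32))
```

Run:
```python
from h import *
t=cam('top');K=8
x0,y0,x1,y1=105,175,245,305
g=cv2.resize(t['img'][y0:y1,x0:x1],None,fx=K,fy=K,interpolation=cv2.INTER_CUBIC);a=g.astype(int)
def P(p): return (np.array(p,float)+.5)/K-.5+np.array([x0,y0])
bl=cv2.GaussianBlur((a[...,0]-a[...,2]).astype(np.float32),(0,0),5)
print(np.percentile(bl,[5,30,50,70,95]))
m=(bl>6).astype(np.uint8); cc=max(cv2.findContours(m,0,2)[0],key=cv2.contourArea); hull=cv2.convexHull(cc)
W=np.array([onz(t,P(p),50)[:2] for p in hull[:,0]],np.float32); e=cv2.fitEllipse(W); print('flange',e, cv2.minEnclosingCircle(W))
C=np.array(e[0])
gr=cv2.GaussianBlur(cv2.cvtColor(g,6),(0,0),3)
d=g.copy();cv2.drawContours(d,[hull],-1,(0,255,0))
# rectified top view at z=57 : scale 4px/mm crops for each screw + spout
sp=onz(t,[132.5,208],16);print('spout',sp,np.degrees(np.arctan2(sp[1]-C[1],sp[0]-C[0])),np.hypot(*(sp[:2]-C)))
for n,p in [(1,(168,202.5)),(2,(212.3,248)),(3,(148,265))]:
    w=onz(t,p,60);v=w[:2]-C;print(n,w.round(1),np.hypot(*v),np.degrees(np.arctan2(v[1],v[0])))
# rectify at z=57 via homography (world plane)
    S=8;src=np.array([[w[0]+dx,w[1]+dy,57] for dx,dy in[(25,25),(25,-25),(-25,-25),(-25,25)]]);pp=proj(t,src).astype(np.float32)
    H=cv2.getPerspectiveTransform(pp,np.array([[0,0],[400,0],[400,400],[0,400]],np.float32))
    r=cv2.warpPerspective(t['img'],H,(400,400),flags=cv2.INTER_CUBIC); r=cv2.normalize(r,None,0,255,cv2.NORM_MINMAX)
    for i in range(0,400,80): cv2.line(r,(i,0),(i,6),(0,255,255));cv2.line(r,(0,i),(6,i),(0,255,255))
    cv2.imwrite(f'pics/s{n}.png',r); np.save(f's{n}.npy',w)
cv2.imwrite('pics/hm.png',cv2.resize(d,(700,650)))
a=[cv2.imread(f'pics/s{n}.png') for n in(1,2)];cv2.imwrite('pics/s12.png',np.hstack(a))
```

```text
[-3.22163659e-01  7.56837573e-04  2.52303377e-01  9.57298412e+00
  1.69656106e+01]
flange ((529.8956909179688, 132.9739532470703), (191.17880249023438, 210.63478088378906), 142.7147216796875) ((532.0126953125, 138.28411865234375), 108.60684204101562)
spout [598.63183377 225.91232047  16.        ] 53.51379846408446 115.59497150039071
1 [598.1 143.9  60. ] 69.09857070851088 9.137930324827652
2 [504.2  55.8  60. ] 81.34508235796396 -108.43376294774977
3 [473.8 181.5  60. ] 74.12796519840967 139.14699744064794
```

View pics/s12.png

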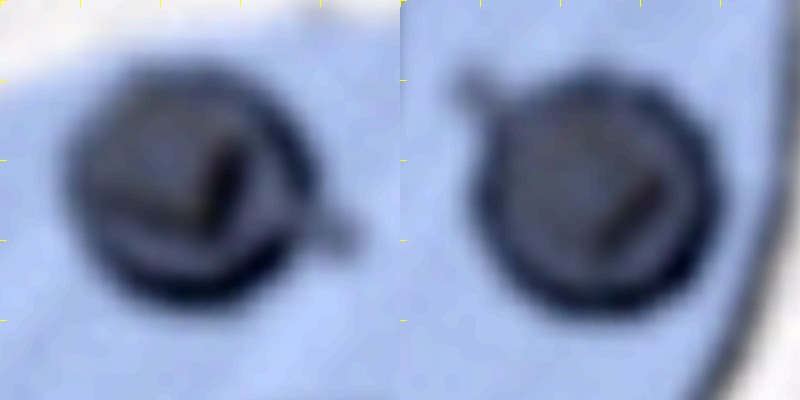

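View pics/s3.png

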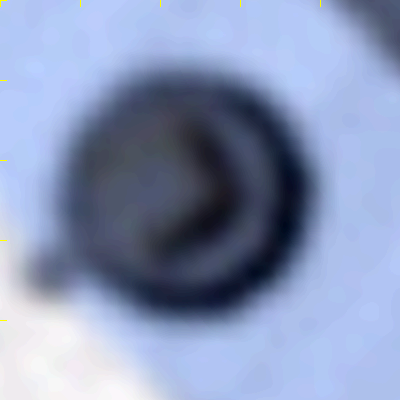

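View pics/hm.png

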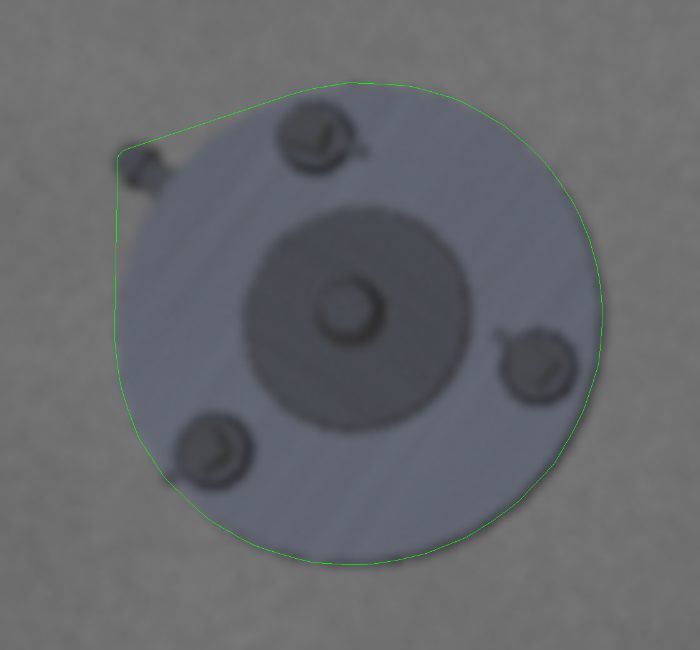

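```bash
cat > scr.py <<'E'
from h import *
def rect(t,w,z,r=25,S=8):
    n=int(2*r*S)
    src=np.array([[w[0]+dx,w[1]+dy,z] for dx,dy in[(r,r),(r,-r),(-r,-r),(-r,r)]]);pp=proj(t,src).astype(np.float32)
    H=cv2.getPerspectiveTransform(pp,np.array([[0,0],[n,0],[n,n],[0,n]],np.float32))
    return cv2.warpPerspective(t['img'],H,(n,n),flags=cv2.INTER_CUBIC)
def p2w(p,w,r=25,S=8): return np.array([w[0]+r-p[1]/S,w[1]+r-p[0]/S])
def screws(t,out=None,show=True):
    res=[]
    for n in(1,2,3):
        w=np.load(f's{n}.npy');im=rect(t,w,54);g=cv2.cvtColor(im,6)
        fl=np.percentile(g,75); dk=np.percentile(g[100:300,100:300],20)
        m=(g<0.5*(fl+dk)).astype(np.uint8)
        core=cv2.morphologyEx(m,cv2.MORPH_OPEN,cv2.getStructuringElement(2,(121,121)))
        cc=max(cv2.findContours(core,0,2)[0],key=cv2.contourArea);(c,rad)=cv2.minEnclosingCircle(cc);e=cv2.fitEllipse(cc)
        cw=p2w(e[0],w)
        # tab: darkness on an annulus 17..22 mm about centre (tab z 55.5)
        m2=(g<0.75*fl+0.25*dk).astype(np.uint8)
        yy,xx=np.mgrid[0:400,0:400];d=np.hypot(xx-e[0][0],yy-e[0][1])/8
        ann=((d>17.3)&(d<22.5)); dark=np.where(ann,np.clip(fl-g.astype(float)-4,0,None),0)
        ang=np.degrees(np.arctan2(-(xx-e[0][0]),-(yy-e[0][1])))  # world yaw
        hist=np.array([dark[(np.abs((ang-a+180)%360-180)<8)].sum() for a in range(-180,180)])
        res.append((n,cw,e[1],hist))
        a0=np.argmax(hist)-180
        k=(np.abs((ang-a0+180)%360-180)<14); aa=np.average((ang-a0+180)%360-180,weights=dark*k)+a0
        print(n,'w',cw.round(1),'diam',(np.array(e[1])/8).round(1),'tab yaw',round(aa,1))
        cv2.circle(im,(int(e[0][0]),int(e[0][1])),int(sum(e[1])/4),(0,255,0));
        q=np.radians(aa);cv2.line(im,tuple(int(v) for v in e[0]),(int(e[0][0]-180*np.sin(q)),int(e[0][1]-180*np.cos(q))),(0,255,255))
        res[-1]=(n,cw,aa,im)
    if out: cv2.imwrite(out,cv2.resize(np.hstack([r[3] for r in res]),(798,266)))
    return res
E
python3 - <<'E'
from scr import *
t=cam('top');r=screws(t,'pics/scr.png')
# flange circle
im=rect(t,np.array([529,132]),50,125,4);a=im.astype(int);bl=cv2.GaussianBlur((a[...,0]-a[...,2]).astype(np.float32),(0,0),3)
m=(bl>8).astype(np.uint8);m=cv2.morphologyEx(m,cv2.MORPH_CLOSE,np.ones((91,91)));m=cv2.morphologyEx(m,cv2.MORPH_OPEN,cv2.getStructuringElement(2,(301,301)))
cc=max(cv2.findContours(m,0,2)[0],key=cv2.contourArea);e=cv2.fitEllipse(cc);C=p2w(e[0],[529,132],125,4);print('flange C',C,np.array(e[1])/4)
sp=onz(t,[132.5,208],16);v=sp[:2]-C;y=np.degrees(np.arctan2(v[1],v[0]));print('spout yaw',y,np.hypot(*v))
for n,w,aa,_ in r:
    v=w-C;print(n,np.hypot(*v).round(1),(np.degrees(np.arctan2(v[1],v[0]))+[0,40,160,280][n]).round(1)%360)
E
```

```text
1 w [599.9 145.1] diam [30.9 31.8] tab yaw -107.5
2 w [504.8  56.3] diam [31.4 32.3] tab yaw 49.3
3 w [474.6 183.6] diam [31.2 31.6] tab yaw 118.6
flange C [526.75154114 128.77064514] [191.75292969 193.42686462]
spout yaw 53.50029189694619 120.84403814193047
1 74.9 52.6
2 75.7 53.2
3 75.7 53.5
```

View pics/scr.png

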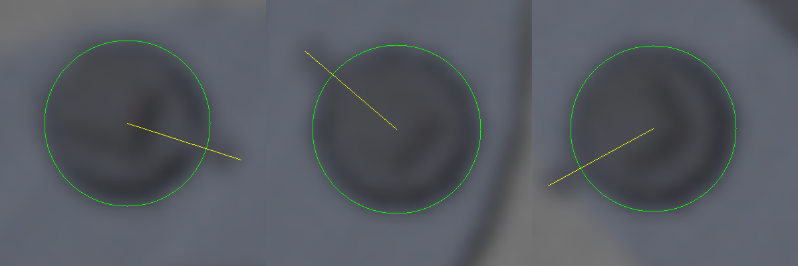

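```bash
cat > plan.py <<'E'
from h import *
import sys
def wrap(a): return (a+180)%360-180
def plan(xyz,yaw,n,jaw,dirn=0,start=None):
    """print n rows (multiple of 8) tool frame. yaw deg of tool y. dirn: total yaw change override(deg)"""
    o,r=st(); p=np.array(o['ee_pos'],float); y0=np.degrees(np.arctan2(r[1,1],r[0,1]))
    tilt=r.T@np.array([0,0,-1.]); # desired tool x in tool frame
    dy=dirn if dirn else wrap(yaw-y0)
    print('yaw now',y0.round(2),'turn',round(dy,2),'tilt err(y,z)',tilt[1:].round(4),'q1yaw',np.degrees(o['qpos'][0]).round(1))
    d=(np.array(xyz,float)-p)/n/1000
    rows=[]
    for i in range(n):
        a=np.radians(y0+dy*i/n)
        Y=np.array([np.cos(a),np.sin(a),0]);Z=np.array([np.sin(a),-np.cos(a),0]);X=np.array([0,0,-1.])
        rows.append([[round(float(v@d),4) for v in(X,Y,Z)],[round(float(-np.radians(dy)/n),4),0,0],jaw])
    for k in range(0,n,8): print("'"+str(rows[k:k+8]).replace(' ','')+"'")
if __name__=='__main__':
    a=eval(sys.argv[1]); plan(*a)
E
python3 plan.py "([473,-236,140],87,24,0.0878,160)"
python3 - <<'E'
from h import *
t=cam('top')
for n,p,z in[('v',(283,285),46),('v',(292,157),46),('v',(403,198),46),('big',(345,192),105)]: print(n,onz(t,p,z).round(0))
E
```

```text
t 0.6 tcp [ 184.6 -597.1  222.7] F [ 0.2 -0.4  0.5] M [ 0.02 -0.   -0.  ] w 87.7 q [-1.29  0.42  1.63  0.    1.09 -0.02]
[[0.0, 0.295, -0.955], [-0.0, -0.955, -0.295], [-1.0, 0.0, -0.0]]
yaw now -72.82 turn 160 tilt err(y,z) [-0.  0.] q1yaw -73.9
'[[[0.0034,-0.0108,-0.0159],[-0.1164,0,0],0.0878],[[0.0034,-0.0089,-0.0171],[-0.1164,0,0],0.0878],[[0.0034,-0.0069,-0.018],[-0.1164,0,0],0.0878],[[0.0034,-0.0047,-0.0187],[-0.1164,0,0],0.0878],[[0.0034,-0.0025,-0.0191],[-0.1164,0,0],0.0878],[[0.0034,-0.0003,-0.0193],[-0.1164,0,0],0.0878],[[0.0034,0.0019,-0.0192],[-0.1164,0,0],0.0878],[[0.0034,0.0042,-0.0188],[-0.1164,0,0],0.0878]]'
'[[[0.0034,0.0063,-0.0182],[-0.1164,0,0],0.0878],[[0.0034,0.0084,-0.0173],[-0.1164,0,0],0.0878],[[0.0034,0.0103,-0.0162],[-0.1164,0,0],0.0878],[[0.0034,0.0121,-0.0149],[-0.1164,0,0],0.0878],[[0.0034,0.0138,-0.0134],[-0.1164,0,0],0.0878],[[0.0034,0.0153,-0.0117],[-0.1164,0,0],0.0878],[[0.0034,0.0165,-0.0099],[-0.1164,0,0],0.0878],[[0.0034,0.0176,-0.0079],[-0.1164,0,0],0.0878]]'
'[[[0.0034,0.0184,-0.0058],[-0.1164,0,0],0.0878],[[0.0034,0.0189,-0.0036],[-0.1164,0,0],0.0878],[[0.0034,0.0192,-0.0014],[-0.1164,0,0],0.0878],[[0.0034,0.0192,0.0008],[-0.1164,0,0],0.0878],[[0.0034,0.019,0.0031],[-0.1164,0,0],0.0878],[[0.0034,0.0185,0.0052],[-0.1164,0,0],0.0878],[[0.0034,0.0178,0.0074],[-0.1164,0,0],0.0878],[[0.0034,0.0168,0.0094],[-0.1164,0,0],0.0878]]'
v [429. -81.  46.]
v [ 691. -107.   46.]
v [ 599. -329.   46.]
big [ 600. -204.  105.]
```

```bash
python3 -m crank '[[[0.003,-0.011,-0.016],[-0.116,0,0],0.0878],[[0.003,-0.009,-0.017],[-0.116,0,0],0.0878],[[0.003,-0.007,-0.018],[-0.116,0,0],0.0878],[[0.003,-0.005,-0.019],[-0.116,0,0],0.0878],[[0.003,-0.0025,-0.019],[-0.116,0,0],0.0878],[[0.003,0,-0.019],[-0.116,0,0],0.0878],[[0.003,0.002,-0.019],[-0.116,0,0],0.0878],[[0.003,0.004,-0.019],[-0.116,0,0],0.0878]]'
python3 -m crank '[[[0.003,0.006,-0.018],[-0.116,0,0],0.0878],[[0.003,0.008,-0.017],[-0.116,0,0],0.0878],[[0.003,0.010,-0.016],[-0.116,0,0],0.0878],[[0.003,0.012,-0.015],[-0.116,0,0],0.0878],[[0.003,0.014,-0.013],[-0.116,0,0],0.0878],[[0.003,0.015,-0.012],[-0.116,0,0],0.0878],[[0.003,0.0165,-0.010],[-0.116,0,0],0.0878],[[0.003,0.0175,-0.008],[-0.116,0,0],0.0878]]'
python3 plan.py "([473,-236,130],87,8,0.0878)"
```

```text
t: 1.32
ee_pos: [281.3, -475.8, 198.7]
orientation: [1.453, 1.03, -1.453]
ft_force: [0.1, -0.4, 0.7]
width: 87.5
t: 1.98
ee_pos: [376.4, -356.3, 174.7]
orientation: [0.764, 1.432, -0.764]
ft_force: [-0.1, 0.0, 0.4]
width: 87.7
t 1.98 tcp [ 376.4 -356.3  174.7] F [-0.1  0.   0.4] M [-0.   -0.13  0.04] w 87.7 q [-0.78  0.33  1.9   0.    0.91 -1.37]
[[0.0, 0.831, 0.557], [-0.0, 0.557, -0.831], [-1.0, 0.0, 0.0]]
yaw now 33.84 turn 53.16 tilt err(y,z) [-0.0001 -0.0003] q1yaw -44.7
'[[[0.0056,0.0184,-0.0058],[-0.116,0,0],0.0878],[[0.0056,0.0189,-0.0036],[-0.116,0,0],0.0878],[[0.0056,0.0192,-0.0014],[-0.116,0,0],0.0878],[[0.0056,0.0193,0.0009],[-0.116,0,0],0.0878],[[0.0056,0.019,0.0031],[-0.116,0,0],0.0878],[[0.0056,0.0186,0.0053],[-0.116,0,0],0.0878],[[0.0056,0.0178,0.0074],[-0.116,0,0],0.0878],[[0.0056,0.0168,0.0094],[-0.116,0,0],0.0878]]'
```

```bash
python3 -m crank '[[[0.005,0.018,-0.006],[-0.116,0,0],0.0878],[[0.005,0.019,-0.004],[-0.116,0,0],0.0878],[[0.005,0.019,-0.001],[-0.116,0,0],0.0878],[[0.005,0.019,0.001],[-0.116,0,0],0.0878],[[0.005,0.019,0.003],[-0.116,0,0],0.0878],[[0.005,0.0186,0.005],[-0.116,0,0],0.0878],[[0.005,0.018,0.0075],[-0.116,0,0],0.0878],[[0.005,0.017,0.0095],[-0.116,0,0],0.0878]]'
python3 plan.py "([473,-236,63],87,8,0.0878)"
```

```text
t: 2.65
ee_pos: [473.2, -236.5, 134.6]
orientation: [0.041, 1.57, -0.041]
ft_force: [0.4, -0.1, -0.0]
width: 87.5
t 2.65 tcp [ 473.2 -236.5  134.6] F [ 0.4 -0.1 -0. ] M [ 0.04 -0.15  0.  ] w 87.5 q [-0.49  0.41  1.9   0.    0.83 -2.  ]
[[0.0, 0.052, 0.999], [-0.0, 0.999, -0.052], [-1.0, -0.0, 0.0]]
yaw now 87.02 turn -0.02 tilt err(y,z) [ 0.0001 -0.0003] q1yaw -27.8
'[[[0.0089,0.0001,-0.0],[0.0,0,0],0.0878],[[0.0089,0.0001,-0.0],[0.0,0,0],0.0878],[[0.0089,0.0001,-0.0],[0.0,0,0],0.0878],[[0.0089,0.0001,-0.0],[0.0,0,0],0.0878],[[0.0089,0.0001,-0.0],[0.0,0,0],0.0878],[[0.0089,0.0001,-0.0],[0.0,0,0],0.0878],[[0.0089,0.0001,-0.0],[0.0,0,0],0.0878],[[0.0089,0.0001,-0.0],[0.0,0,0],0.0878]]'
```

```bash
python3 -m crank '[[[0.015,0,0],[0,0,0],0.0878],[[0.015,0,0],[0,0,0],0.0878],[[0.015,0,0],[0,0,0],0.0878],[[0.015,0,0],[0,0,0],0.0878],[[0.0116,0,0],[0,0,0],0.0878],[[0,0,0],[0,0,0],0.02],[[0,0,0],[0,0,0],0.02],[[0,0,0],[0,0,0],0.02]]'
python3 -m crank '[[[0,0,0],[0,0,0],0.02],[[0,0,0],[0,0,0],0.02],[[0,0,0],[0,0,0],0.02],[[0,0,0],[0,0,0],0.02],[[0,0,0],[0,0,0],0.02],[[0,0,0],[0,0,0],0.02],[[0,0,0],[0,0,0],0.02],[[0,0,0],[0,0,0],0.02]]'
python3 -c "
from h import *
st()"
```

```text
t: 3.32
ee_pos: [472.9, -237.5, 63.6]
orientation: [0.045, 1.57, -0.046]
ft_force: [-0.1, 0.1, -0.1]
width: 71.2
t: 3.98
ee_pos: [472.5, -237.2, 63.1]
orientation: [0.045, 1.57, -0.045]
ft_force: [-0.2, 0.1, 1.2]
width: 27.8
t 3.98 tcp [ 472.5 -237.2   63.1] F [-0.2  0.1  1.2] M [ 0.09 -0.06 -0.07] w 27.8 q [-0.49  0.53  1.93  0.    0.68 -2.  ]
[[0.0, 0.058, 0.998], [-0.0, 0.998, -0.058], [-1.0, -0.0, 0.0]]
```

```bash
python3 -m crank '[[[-0.008,0,0],[0,0,0],0.02],[[-0.012,0,0],[0,0,0],0.02],[[-0.014,0,0],[0,0,0],0.02],[[-0.014,0,0],[0,0,0],0.02],[[-0.014,0,0],[0,0,0],0.02],[[-0.014,0,0],[0,0,0],0.02],[[-0.01,0,0],[0,0,0],0.02],[[-0.004,0,0],[0,0,0],0.02]]'
python3 plan.py "([599.9,145.1,145],72.5,16,0.02)"
python3 - <<'E'
from h import *
s=cam('scene');crop(s,110,100,140,150,4,'pics/lift.png')
E
```

```text
t: 4.65
ee_pos: [473.4, -237.7, 155.4]
orientation: [0.044, 1.568, -0.046]
ft_force: [0.9, 0.8, -2.4]
width: 27.7
t 4.65 tcp [ 473.4 -237.7  155.4] F [ 0.9  0.8 -2.4] M [ 0.03 -0.19  0.  ] w 27.7 q [-0.49  0.38  1.89 -0.    0.87 -2.  ]
[[0.003, 0.058, 0.998], [-0.001, 0.998, -0.058], [-1.0, -0.001, 0.003]]
yaw now 86.69 turn -14.19 tilt err(y,z) [ 0.0013 -0.0029] q1yaw -27.9
'[[[0.0006,0.0243,0.0065],[0.0155,0,0],0.02],[[0.0006,0.0244,0.0061],[0.0155,0,0],0.02],[[0.0006,0.0245,0.0058],[0.0155,0,0],0.02],[[0.0006,0.0246,0.0054],[0.0155,0,0],0.02],[[0.0006,0.0247,0.005],[0.0155,0,0],0.02],[[0.0006,0.0248,0.0046],[0.0155,0,0],0.02],[[0.0006,0.0248,0.0042],[0.0155,0,0],0.02],[[0.0006,0.0249,0.0038],[0.0155,0,0],0.02]]'
'[[[0.0006,0.025,0.0035],[0.0155,0,0],0.02],[[0.0006,0.025,0.0031],[0.0155,0,0],0.02],[[0.0006,0.0251,0.0027],[0.0155,0,0],0.02],[[0.0006,0.0251,0.0023],[0.0155,0,0],0.02],[[0.0006,0.0251,0.0019],[0.0155,0,0],0.02],[[0.0006,0.0252,0.0015],[0.0155,0,0],0.02],[[0.0006,0.0252,0.0011],[0.0155,0,0],0.02],[[0.0006,0.0252,0.0007],[0.0155,0,0],0.02]]'
```

View pics/lift.png

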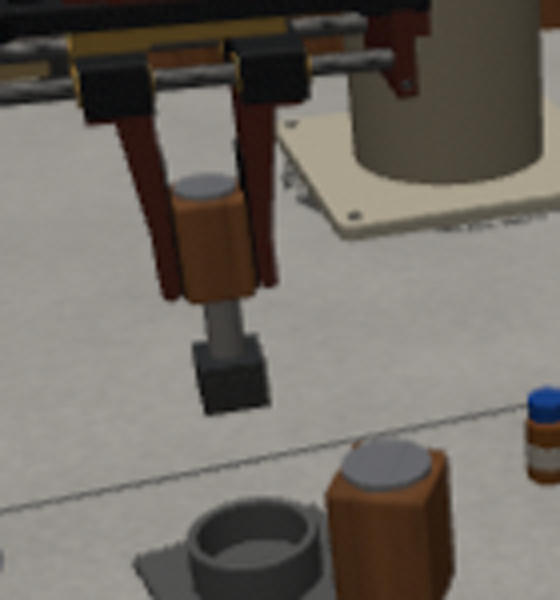

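```bash
python3 -m crank '[[[0,0.018,0.005],[0.0155,0,0],0.02],[[0,0.026,0.006],[0.0155,0,0],0.02],[[0,0.026,0.006],[0.0155,0,0],0.02],[[0,0.026,0.0055],[0.0155,0,0],0.02],[[0,0.026,0.005],[0.0155,0,0],0.02],[[0,0.026,0.005],[0.0155,0,0],0.02],[[0,0.026,0.0045],[0.0155,0,0],0.02],[[0,0.026,0.004],[0.0155,0,0],0.02]]'
python3 -m crank '[[[0,0.026,0.0035],[0.0155,0,0],0.02],[[0,0.026,0.003],[0.0155,0,0],0.02],[[0,0.026,0.003],[0.0155,0,0],0.02],[[0,0.026,0.0025],[0.0155,0,0],0.02],[[0,0.026,0.002],[0.0155,0,0],0.02],[[0,0.026,0.0015],[0.0155,0,0],0.02],[[0,0.026,0.001],[0.0155,0,0],0.02],[[0,0.016,0.001],[0.0155,0,0],0.02]]'
python3 plan.py "([599.9,145.1,132],72.5,8,0.02)"
python3 - <<'E'
from h import *
s=cam('scene');crop(s,320,80,130,150,4,'pics/o1.png')
E
```

```text
t: 5.37
ee_pos: [535.8, -41.7, 152.5]
orientation: [0.143, 1.567, -0.143]
ft_force: [0.3, 0.2, -2.4]
width: 27.7
t: 6.03
ee_pos: [598.9, 147.9, 152.4]
orientation: [0.24, 1.558, -0.24]
ft_force: [0.4, -0.3, -0.6]
width: 28.0
t 6.03 tcp [598.9 147.9 152.4] F [ 0.4 -0.3 -0.6] M [ 0.03 -0.18  0.  ] w 28.0 q [ 0.22  0.5   1.7   0.    0.95 -1.04]
[[-0.001, 0.301, 0.954], [0.0, 0.954, -0.301], [-1.0, 0.0, -0.001]]
yaw now 72.5 turn 0.0 tilt err(y,z) [-0.      0.0008] q1yaw 12.8
'[[[0.0025,-0.0003,0.0002],[-0.0,0,0],0.02],[[0.0025,-0.0003,0.0002],[-0.0,0,0],0.02],[[0.0025,-0.0003,0.0002],[-0.0,0,0],0.02],[[0.0025,-0.0003,0.0002],[-0.0,0,0],0.02],[[0.0025,-0.0003,0.0002],[-0.0,0,0],0.02],[[0.0025,-0.0003,0.0002],[-0.0,0,0],0.02],[[0.0025,-0.0003,0.0002],[-0.0,0,0],0.02],[[0.0025,-0.0003,0.0002],[-0.0,0,0],0.02]]'
```

View pics/o1.png

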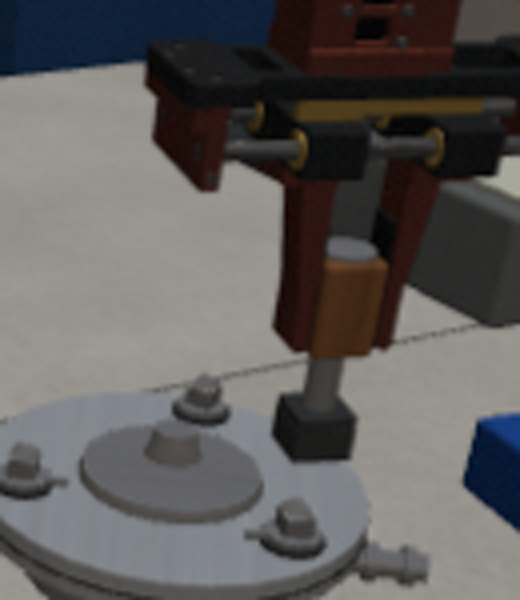

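Run:
```python
from h import *
s=cam('scene')
c=np.array([598.9,147.9,152.4-53.1]);a=np.radians(72.5)
u=np.array([np.cos(a),np.sin(a),0])*13.5;v=np.array([np.sin(a),-np.cos(a),0])*13.5
im=cv2.resize(s['img'][80:230,320:450],None,fx=4,fy=4,interpolation=cv2.INTER_CUBIC)
for h in(0,22):
    P=np.array([c+u+v,c+u-v,c-u-v,c-u+v])+[0,0,h]
    q=((proj(s,P)-[320,80]+.5)*4-.5)
    cv2.polylines(im,[q.round().astype(int)],True,(0,255,0) if h==0 else (255,255,0))
cv2.imwrite('pics/o2.png',im[320:500,220:420].repeat(3,0).repeat(3,1))
```

```text
(no output)
```

View pics/o2.png

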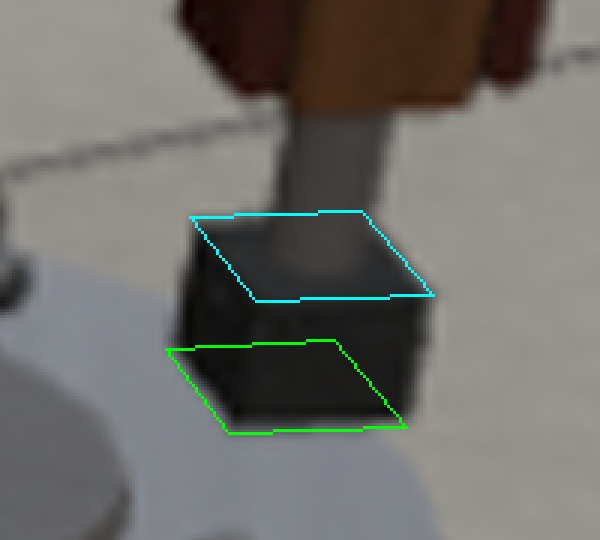

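Run:
```python
from h import *
s=cam('scene')
im=cv2.resize(s['img'][190:225,375:410],None,fx=16,fy=16,interpolation=cv2.INTER_CUBIC)
c=np.array([599.9,145.1,0]);a=np.radians(72.5)
for hw,z in((3,72),(7,67),(7,57)):
    u=np.array([np.cos(a),np.sin(a),0])*hw;v=np.array([np.sin(a),-np.cos(a),0])*hw
    P=np.array([c+u+v,c+u-v,c-u-v,c-u+v])+[0,0,z]
    q=((proj(s,P)-[375,190]+.5)*16-.5)
    cv2.polylines(im,[q.round().astype(int)],True,(0,255,0))
cv2.imwrite('pics/o3.png',im)
```

```text
(no output)
```

View pics/o3.png

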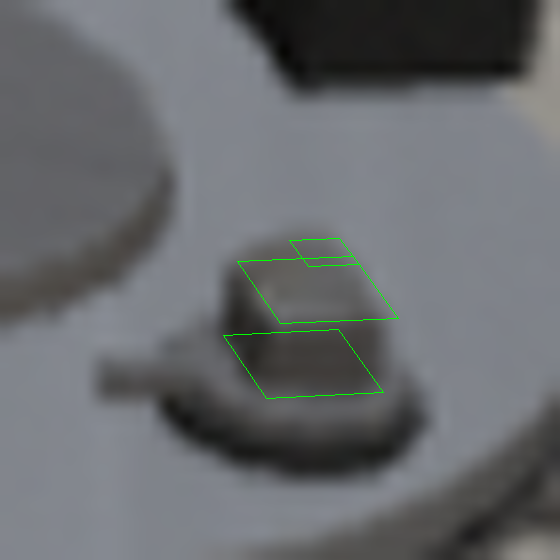

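```bash
python3 -m crank '[[[0.003,-0.001,0.0004],[0,0,0],0.02],[[0.005,-0.001,0.0004],[0,0,0],0.02],[[0.005,-0.001,0.0004],[0,0,0],0.02],[[0.005,-0.0005,0],[0,0,0],0.02],[[0.004,0,0],[0,0,0],0.02],[[0.002,0,0],[0,0,0],0.02],[[0,0,0],[0,0,0],0.02],[[0,0,0],[0,0,0],0.02]]'
python3 - <<'E'
from h import *
st()
s=cam('scene');crop(s,360,170,70,60,10,'pics/o4.png')
t=cam('top');crop(t,140,180,60,50,10,'pics/o5.png')
E
```

```text
t: 6.85
ee_pos: [598.9, 141.8, 128.9]
orientation: [0.24, 1.558, -0.24]
ft_force: [0.2, 0.7, -1.3]
width: 28.0
t 6.85 tcp [598.9 141.8 128.9] F [ 0.2  0.7 -1.3] M [ 0.01 -0.15  0.02] w 28.0 q [ 0.21  0.53  1.71  0.    0.9  -1.05]
[[-0.0, 0.301, 0.954], [-0.0, 0.954, -0.301], [-1.0, -0.0, -0.0]]
```

View pics/o4.png

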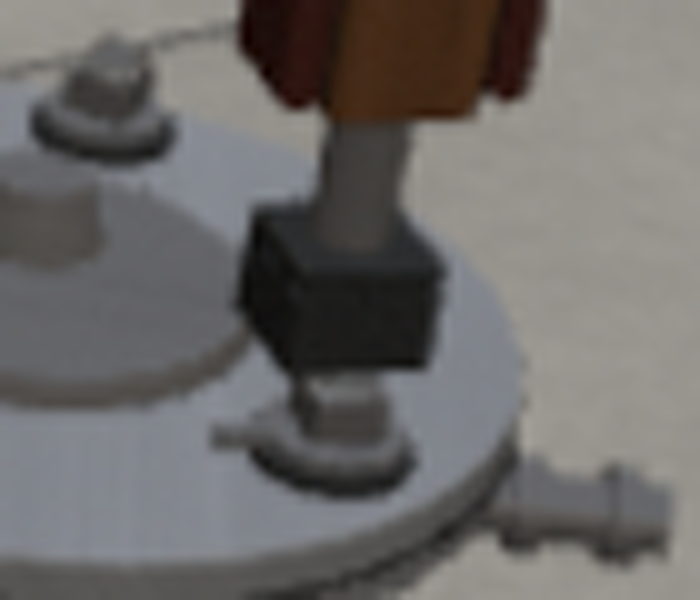

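View pics/o5.png

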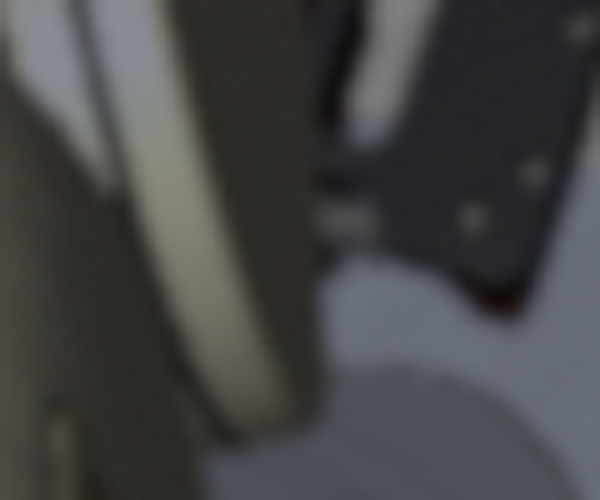

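```bash
python3 -m crank '[[[0,0.0007,-0.0006],[0,0,0],0.02],[[0,0.0006,-0.0006],[0,0,0],0.02],[[0.0015,0,0],[0,0,0],0.02],[[0.0015,0,0],[0,0,0],0.02],[[0.0015,0,0],[0,0,0],0.02],[[0.001,0,0],[0,0,0],0.02],[[0.0005,0,0],[0,0,0],0.02],[[0,0,0],[0,0,0],0.02]]'
python3 -m crank '[[[0.001,0,0],[0,0,0],0.02],[[0.001,0,0],[0,0,0],0.02],[[0.001,0,0],[0,0,0],0.02],[[0.001,0,0],[0,0,0],0.02],[[0,0,0],[0,0,0],0.02],[[0,0,0],[0,0,0],0.02],[[0,0,0],[0,0,0],0.02],[[0,0,0],[0,0,0],0.02]]'
python3 -c "
from h import *
st()"
```

```text
t: 7.62
ee_pos: [598.0, 143.5, 122.8]
orientation: [0.24, 1.558, -0.24]
ft_force: [-0.4, 0.3, -2.0]
width: 28.3
t: 8.28
ee_pos: [598.4, 143.7, 119.1]
orientation: [0.24, 1.557, -0.24]
ft_force: [1.5, 1.3, -2.0]
width: 27.7
t 8.28 tcp [598.4 143.7 119.1] F [ 1.5  1.3 -2. ] M [ 0.37 -0.37 -0.06] w 27.7 q [ 0.22  0.54  1.72  0.    0.88 -1.05]
[[0.0, 0.301, 0.954], [0.0, 0.954, -0.301], [-1.0, 0.0, 0.0]]
```

```bash
python3 -m crank '[[[0.001,0.0005,0.0003],[0,0,0],0.02],[[0.001,0,0],[0,0,0],0.02],[[0.001,0,0],[0,0,0],0.02],[[0,0,0],[0,0,0],0.02],[[0,0,0],[0,0,0],0.02],[[0,0,0],[0,0,0],0.02],[[0,0,0],[0,0,0],0.02],[[0,0,0],[0,0,0],0.02]]'
python3 -c "
from h import *
st()"
```

```text
t: 8.95
ee_pos: [598.5, 143.9, 116.0]
orientation: [0.24, 1.558, -0.24]
ft_force: [0.4, 1.4, -2.4]
width: 27.7
t 8.95 tcp [598.5 143.9 116. ] F [ 0.4  1.4 -2.4] M [ 0.25 -0.2   0.02] w 27.7 q [ 0.22  0.54  1.72  0.    0.88 -1.05]
[[-0.0, 0.301, 0.954], [-0.0, 0.954, -0.301], [-1.0, -0.0, -0.0]]
```

```bash
python3 -m crank '[[[0.001,0.0003,0],[0,0,0],0.02],[[0.001,0,0],[0,0,0],0.02],[[0.001,0,0],[0,0,0],0.02],[[0.001,0,0],[0,0,0],0.02],[[0,0,0],[0,0,0],0.02],[[0,0,0],[0,0,0],0.02],[[0,0,0],[0,0,0],0.02],[[0,0,0],[0,0,0],0.02]]'
python3 -c "
from h import *
st();s=cam('scene');crop(s,360,170,70,60,10,'pics/o6.png')"
```

```text
t: 9.62
ee_pos: [598.7, 144.1, 112.1]
orientation: [0.24, 1.557, -0.24]
ft_force: [0.3, 0.7, -1.6]
width: 27.7
t 9.62 tcp [598.7 144.1 112.1] F [ 0.3  0.7 -1.6] M [ 0.04 -0.22  0.02] w 27.7 q [ 0.22  0.55  1.72 -0.    0.87 -1.05]
[[0.0, 0.301, 0.954], [-0.0, 0.954, -0.301], [-1.0, 0.0, 0.0]]
```

View pics/o6.png

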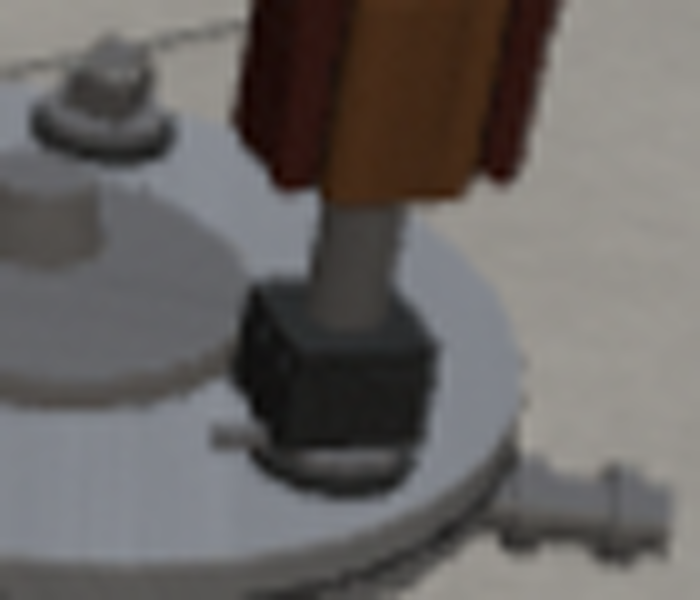

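```bash
python3 -m crank '[[[0,0,0],[0.09,0,0],0.02],[[0,0,0],[0.09,0,0],0.02],[[0,0,0],[0.09,0,0],0.02],[[0,0,0],[0.09,0,0],0.02],[[0,0,0],[0.09,0,0],0.02],[[0,0,0],[0.09,0,0],0.02],[[0,0,0],[0.09,0,0],0.02],[[0,0,0],[0.09,0,0],0.02]]'
python3 -c "
from h import *
st();s=cam('scene');crop(s,360,170,70,60,10,'pics/o7.png')"
```

```text
t: 10.33
ee_pos: [600.3, 145.0, 112.7]
orientation: [0.805, 1.415, -0.8]
ft_force: [2.7, 3.2, -1.4]
width: 27.8
t 10.33 tcp [600.3 145.  112.7] F [ 2.7  3.2 -1.4] M [ 0.64 -0.8   0.13] w 27.8 q [ 0.22  0.55  1.72  0.    0.87 -0.32]
[[0.004, 0.857, 0.515], [0.001, 0.515, -0.857], [-1.0, 0.004, 0.001]]
```

View pics/o7.png

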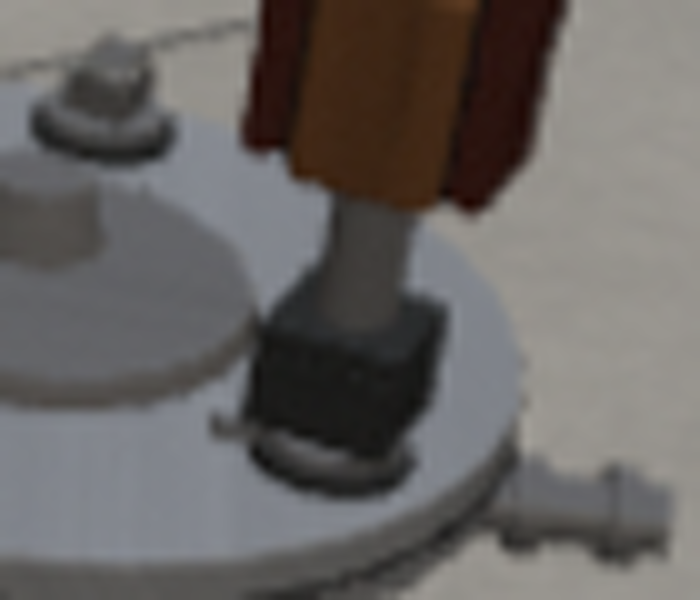

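```bash
python3 -m crank '[[[0,0.0008,0],[0.09,0,0],0.02],[[0,0.0007,0],[0.09,0,0],0.02],[[0,0,0],[0.09,0,0],0.02],[[0,0,0],[0.09,0,0],0.02],[[0,0,0],[0.09,0,0],0.02],[[0,0,0],[0.09,0,0],0.02],[[0,0,0],[0.09,0,0],0.02],[[0,0,0],[0.09,0,0],0.02]]'
python3 -c "
from h import *
o,r=st();print(np.degrees(np.arctan2(r[1,1],r[0,1])));s=cam('scene');crop(s,360,170,70,60,10,'pics/o8.png')"
```

```text
t: 11.05
ee_pos: [600.5, 145.1, 112.6]
orientation: [1.339, 1.12, -1.337]
ft_force: [0.5, 1.7, 0.2]
width: 27.4
t 11.05 tcp [600.5 145.1 112.6] F [0.5 1.7 0.2] M [ 0.23 -0.2   0.11] w 27.4 q [0.22 0.55 1.72 0.   0.87 0.39]
[[0.001, 0.984, -0.176], [0.0, -0.176, -0.984], [-1.0, 0.001, -0.001]]
-10.14125954181048
```

View pics/o8.png

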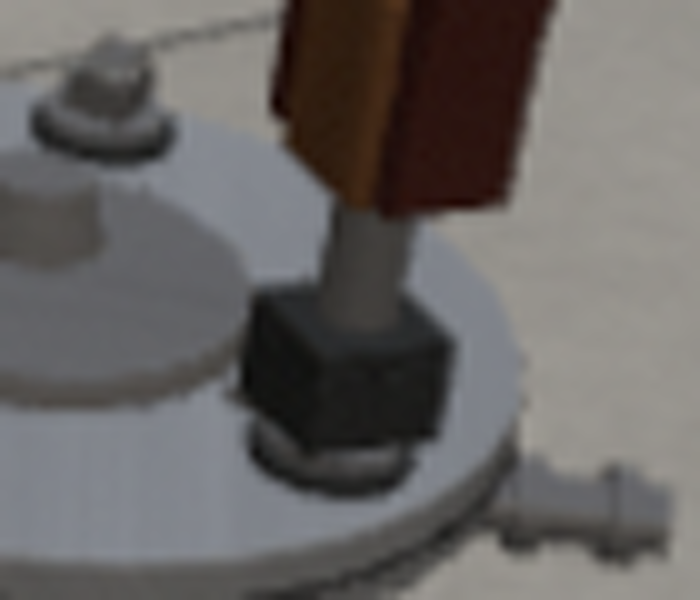

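```bash
python3 -m crank '[[[0,0,0],[0.08,0,0],0.02],[[0,0,0],[0.08,0,0],0.02],[[0,0,0],[0.08,0,0],0.02],[[0,0,0],[0.08,0,0],0.02],[[0,0,0],[0.08,0,0],0.02],[[0,0,0],[0.078,0,0],0.02],[[0,0,0],[0,0,0],0.02],[[0,0,0],[0,0,0],0.02]]'
python3 -c "
from h import *
o,r=st();print(np.degrees(np.arctan2(r[1,1],r[0,1])))"
```

```text
t: 11.77
ee_pos: [600.5, 145.2, 112.6]
orientation: [1.67, 0.829, -1.668]
ft_force: [0.5, 1.8, 1.9]
width: 27.8
t 11.77 tcp [600.5 145.2 112.6] F [0.5 1.8 1.9] M [ 0.45 -0.21  0.06] w 27.8 q [0.22 0.55 1.72 0.   0.87 0.87]
[[0.001, 0.797, -0.604], [0.0, -0.604, -0.797], [-1.0, 0.001, -0.001]]
-37.144998776507414
```

```bash
python3 -m crank '[[[0,0,0],[-0.1,0,0],0.02],[[0,0,0],[-0.1,0,0],0.02],[[0,0,0],[-0.1,0,0],0.02],[[0,0,0],[-0.05,0,0],0.02],[[-0.003,0,0],[0,0,0],0.02],[[-0.008,0,0],[0,0,0],0.02],[[-0.012,0,0],[0,0,0],0.02],[[-0.012,0,0],[0,0,0],0.02]]'
python3 plan.py "([504.2,56.0,148],139.3,24,0.02,156)"
```

```text
t: 12.43
ee_pos: [599.7, 144.7, 148.1]
orientation: [1.428, 1.051, -1.43]
ft_force: [-0.2, 0.1, -1.0]
width: 28.4
t 12.43 tcp [599.7 144.7 148.1] F [-0.2  0.1 -1. ] M [-0.01 -0.04  0.  ] w 28.4 q [ 0.22  0.5   1.7  -0.    0.94  0.52]
[[-0.001, 0.954, -0.299], [-0.0, -0.299, -0.954], [-1.0, -0.001, 0.0]]
yaw now -17.37 turn 156 tilt err(y,z) [ 0.0007 -0.0005] q1yaw 12.5
'[[[0.0,-0.0027,0.0047],[-0.1134,0,0],0.02],[[0.0,-0.0032,0.0044],[-0.1134,0,0],0.02],[[0.0,-0.0037,0.004],[-0.1134,0,0],0.02],[[0.0,-0.0041,0.0035],[-0.1134,0,0],0.02],[[0.0,-0.0045,0.0031],[-0.1134,0,0],0.02],[[0.0,-0.0048,0.0025],[-0.1134,0,0],0.02],[[0.0,-0.0051,0.002],[-0.1134,0,0],0.02],[[0.0,-0.0053,0.0014],[-0.1134,0,0],0.02]]'
'[[[0.0,-0.0054,0.0008],[-0.1134,0,0],0.02],[[0.0,-0.0054,0.0002],[-0.1134,0,0],0.02],[[0.0,-0.0054,-0.0004],[-0.1134,0,0],0.02],[[0.0,-0.0053,-0.0011],[-0.1134,0,0],0.02],[[0.0,-0.0052,-0.0017],[-0.1134,0,0],0.02],[[0.0,-0.005,-0.0022],[-0.1134,0,0],0.02],[[0.0,-0.0047,-0.0028],[-0.1134,0,0],0.02],[[0.0,-0.0043,-0.0033],[-0.1134,0,0],0.02]]'
'[[[0.0,-0.0039,-0.0038],[-0.1134,0,0],0.02],[[0.0,-0.0035,-0.0042],[-0.1134,0,0],0.02],[[0.0,-0.003,-0.0045],[-0.1134,0,0],0.02],[[0.0,-0.0024,-0.0049],[-0.1134,0,0],0.02],[[0.0,-0.0019,-0.0051],[-0.1134,0,0],0.02],[[0.0,-0.0013,-0.0053],[-0.1134,0,0],0.02],[[0.0,-0.0007,-0.0054],[-0.1134,0,0],0.02],[[0.0,-0.0001,-0.0054],[-0.1134,0,0],0.02]]'
```

```bash
python3 -m crank '[[[0,-0.0027,0.0047],[-0.113,0,0],0.02],[[0,-0.0032,0.0044],[-0.113,0,0],0.02],[[0,-0.0037,0.004],[-0.113,0,0],0.02],[[0,-0.004,0.0035],[-0.113,0,0],0.02],[[0,-0.0045,0.003],[-0.113,0,0],0.02],[[0,-0.0048,0.0025],[-0.113,0,0],0.02],[[0,-0.005,0.002],[-0.113,0,0],0.02],[[0,-0.0053,0.0014],[-0.113,0,0],0.02]]'
python3 -m crank '[[[0,-0.0054,0.0008],[-0.113,0,0],0.02],[[0,-0.0054,0.0002],[-0.113,0,0],0.02],[[0,-0.0054,-0.0004],[-0.113,0,0],0.02],[[0,-0.0053,-0.001],[-0.113,0,0],0.02],[[0,-0.0052,-0.0017],[-0.113,0,0],0.02],[[0,-0.005,-0.0022],[-0.113,0,0],0.02],[[0,-0.0047,-0.0028],[-0.113,0,0],0.02],[[0,-0.0043,-0.0033],[-0.113,0,0],0.02]]'
python3 plan.py "([504.8,56.3,145],139.3,8,0.02)"
python3 - <<'E'
from scr import *
t=cam('top');crop(t,110,180,130,110,6,'pics/hold2.png')
try: screws(t,'pics/scr2.png')
except Exception as e: print(e)
E
```

```text
t: 13.1
ee_pos: [568.4, 115.3, 148.6]
orientation: [0.752, 1.436, -0.751]
ft_force: [-0.6, -0.8, -1.7]
width: 28.0
t: 13.77
ee_pos: [536.6, 85.8, 148.6]
orientation: [0.048, 1.569, -0.047]
ft_force: [-0.6, 0.2, -2.0]
width: 28.0
t 13.77 tcp [536.6  85.8 148.6] F [-0.6  0.2 -2. ] M [ 0.07 -0.14 -0.  ] w 28.0 q [ 0.14  0.41  1.87 -0.    0.87 -1.37]
[[0.001, 0.06, 0.998], [0.0, 0.998, -0.06], [-1.0, 0.0, 0.001]]
yaw now 86.55 turn 52.75 tilt err(y,z) [-0.0003 -0.0015] q1yaw 7.8
'[[[0.0005,-0.0039,-0.0037],[-0.1151,0,0],0.02],[[0.0005,-0.0035,-0.0042],[-0.1151,0,0],0.02],[[0.0005,-0.003,-0.0045],[-0.1151,0,0],0.02],[[0.0005,-0.0024,-0.0048],[-0.1151,0,0],0.02],[[0.0005,-0.0018,-0.0051],[-0.1151,0,0],0.02],[[0.0005,-0.0012,-0.0053],[-0.1151,0,0],0.02],[[0.0005,-0.0006,-0.0054],[-0.1151,0,0],0.02],[[0.0005,-0.0,-0.0054],[-0.1151,0,0],0.02]]'
1 w [592.  149.8] diam [17.2 67.7] tab yaw -91.5
2 w [502.8  61.9] diam [36.3 40.6] tab yaw 157.1
3 w [476.3 162.9] diam [33.5 71.2] tab yaw -9.7
```

View pics/hold2.png

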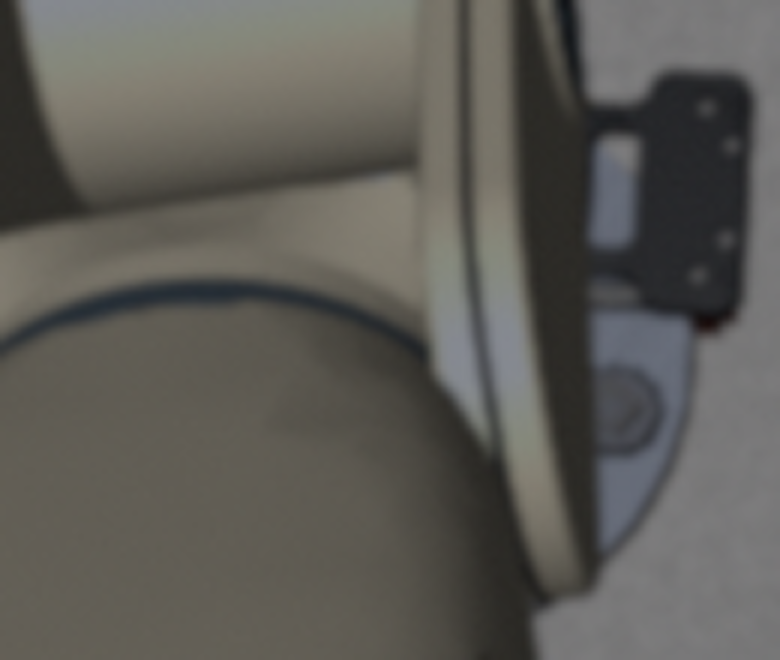

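```bash
python3 -m crank '[[[0,-0.004,-0.0037],[-0.115,0,0],0.02],[[0,-0.0035,-0.0042],[-0.115,0,0],0.02],[[0,-0.003,-0.0045],[-0.115,0,0],0.02],[[0,-0.0024,-0.0048],[-0.115,0,0],0.02],[[0,-0.0018,-0.005],[-0.115,0,0],0.02],[[0,-0.0012,-0.0053],[-0.115,0,0],0.02],[[0,-0.0006,-0.0054],[-0.115,0,0],0.02],[[0,0,-0.005],[-0.115,0,0],0.02]]'
python3 - <<'E'
from scr import *
o,r=st();print(np.degrees(np.arctan2(r[1,1],r[0,1])))
s=cam('scene');crop(s,300,110,140,130,5,'pics/p1.png')
im=rect(s,np.array([600,145.]),57);cv2.imwrite('pics/p2.png',im)
E
```

```text
t: 14.48
ee_pos: [505.1, 56.8, 148.3]
orientation: [-0.67, 1.464, 0.669]
ft_force: [-0.9, 0.6, -0.6]
width: 27.7
t 14.48 tcp [505.1  56.8 148.3] F [-0.9  0.6 -0.6] M [ 0.13 -0.04 -0.01] w 27.7 q [ 0.09  0.36  1.94  0.    0.84 -2.34]
[[0.001, -0.756, 0.655], [0.0, 0.655, 0.756], [-1.0, -0.001, 0.001]]
139.1010925558573
```

View pics/p1.png

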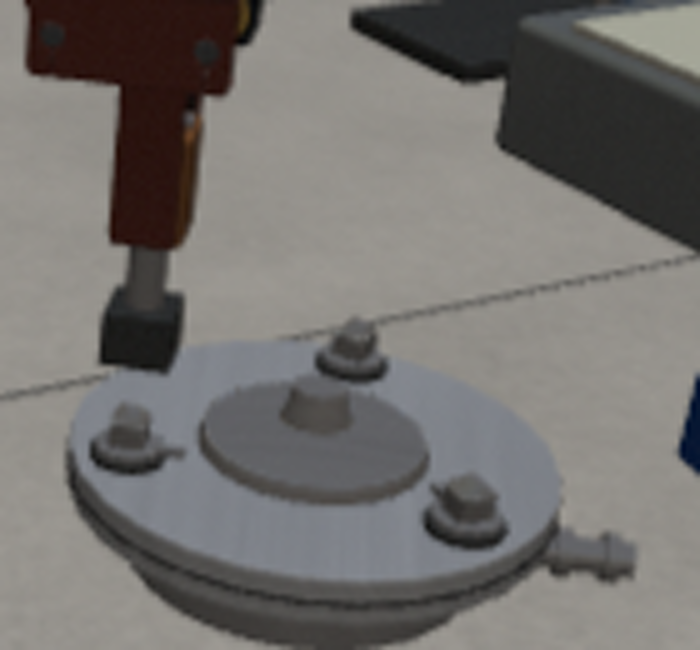

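View pics/p2.png

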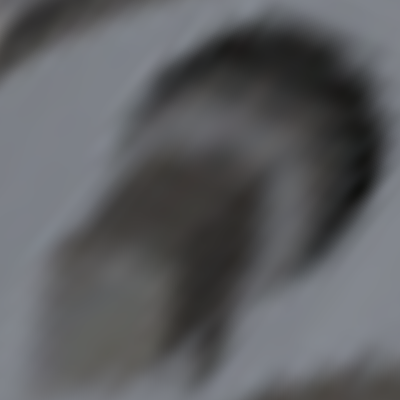

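Run:
```python
from scr import *
s=cam('scene')
im=cv2.resize(s['img'][185:230,375:415],None,fx=14,fy=14,interpolation=cv2.INTER_CUBIC)
off=np.array([-.7,-.4])
def px(P): return ((proj(s,P)+off-[375,185]+.5)*14-.5).round().astype(int)
c=np.array([599.9,145.1])
th=np.linspace(0,2*np.pi,60)
for r_,z,col in((13.5,57,(0,255,0)),(15.5,54,(255,255,0)),(15.5,50,(255,255,0))):
    cv2.polylines(im,[px(np.c_[c[0]+r_*np.cos(th),c[1]+r_*np.sin(th),th*0+z])],True,col)
for yaw,col in((-197.5,(0,0,255)),(-187.5,(0,255,255)),(-207.5,(255,0,255))):
    a=np.radians(yaw);q=px([[c[0]+k*np.cos(a),c[1]+k*np.sin(a),57] for k in(13.5,22.5)]);cv2.line(im,tuple(map(int,q[0])),tuple(map(int,q[1])),col,1)
cv2.imwrite('pics/p3.png',im)
```

```text
(no output)
```

View pics/p3.png

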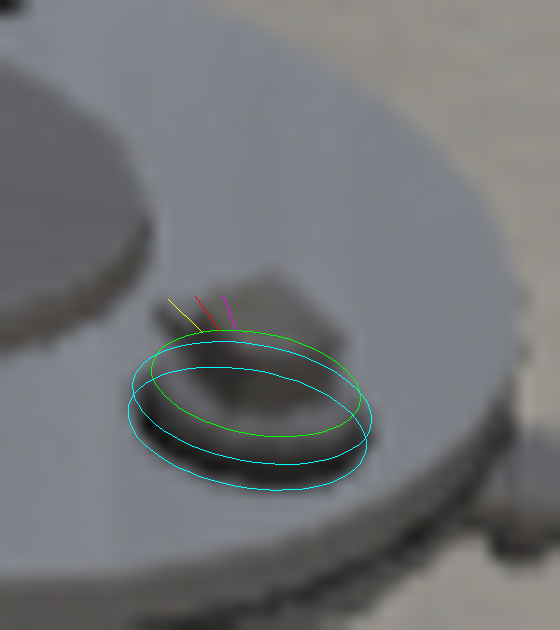

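```bash
cat > tab.py <<'E'
from scr import *
def tabim(img,s,c,yaws,x0,y0,w,h,k,off,f):
    out=[]
    for yw in yaws:
        im=cv2.resize(img[y0:y0+h,x0:x0+w],None,fx=k,fy=k,interpolation=cv2.INTER_CUBIC)
        px=lambda P:((proj(s,P)+off-[x0,y0]+.5)*k-.5).round().astype(int)
        a=np.radians(yw);u=np.array([np.cos(a),np.sin(a),0]);v=np.array([-u[1],u[0],0]);C=np.array([c[0],c[1],0])
        cv2.polylines(im,[px([C+12*u+2.5*v+[0,0,57],C+22.5*u+2.5*v+[0,0,57],C+22.5*u-2.5*v+[0,0,57],C+12*u-2.5*v+[0,0,57]])],True,(0,255,0))
        cv2.line(im,*[tuple(map(int,q)) for q in px([C+22.5*u+2.5*v+[0,0,54],C+22.5*u-2.5*v+[0,0,54]])],(0,255,255))
        hw=7
        cv2.polylines(im,[px([C+hw*(u+v)+[0,0,67],C+hw*(u-v)+[0,0,67],C+hw*(-u-v)+[0,0,67],C+hw*(-u+v)+[0,0,67]])],True,(255,0,255))
        th=np.linspace(0,2*np.pi,60);cv2.polylines(im,[px(np.c_[c[0]+15.5*np.cos(th),c[1]+15.5*np.sin(th),th*0+50])],True,(255,255,0))
        cv2.putText(im,str(yw),(5,15),0,.5,(0,0,255));out.append(im)
    cv2.imwrite(f,np.hstack(out))
E
python3 - <<'E'
from tab import *
s=cam('scene')
tabim(s['img'],s,[599.9,145.1],[-197.5,-187.5,-177.5],375,195,28,30,9,np.array([-.35,-.4]),'pics/q1.png')
i0=cv2.imread('pics/scene0.png')
tabim(i0,s,[599.9,145.1],[-117.5,-107.5,-97.5],375,195,28,30,9,np.array([-.35,-.4]),'pics/q0.png')
E
```

```text
(no output)
```

View pics/q1.png

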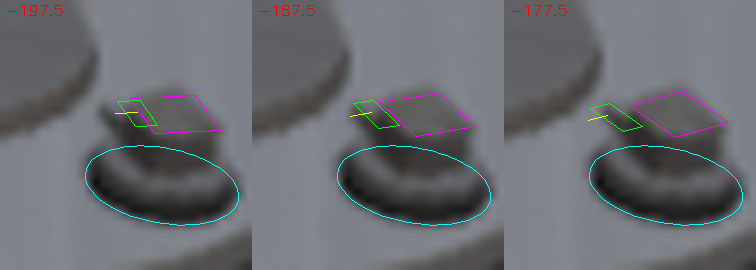

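View pics/q0.png

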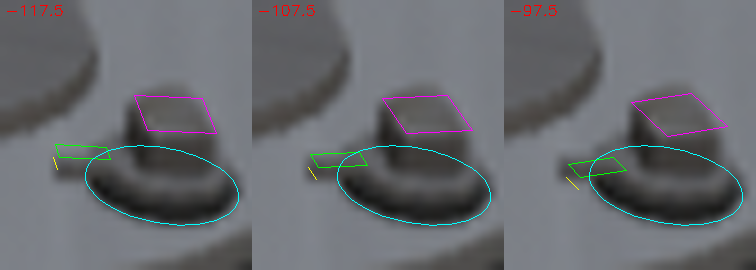

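```bash
python3 plan.py "([500,-160,148],110,8,0.02)" | tail -1
```

```text
'[[[0.0,-0.0174,-0.0208],[0.0625,0,0],0.02],[[0.0,-0.0187,-0.0196],[0.0625,0,0],0.02],[[0.0,-0.0199,-0.0184],[0.0625,0,0],0.02],[[0.0,-0.021,-0.0172],[0.0625,0,0],0.02],[[0.0,-0.022,-0.0158],[0.0625,0,0],0.02],[[0.0,-0.023,-0.0144],[0.0625,0,0],0.02],[[0.0,-0.0238,-0.0129],[0.0625,0,0],0.02],[[0.0,-0.0246,-0.0114],[0.0625,0,0],0.02]]'
```

```bash
python3 -m crank '[[[0,-0.012,-0.0145],[0.0625,0,0],0.02],[[0,-0.0187,-0.0196],[0.0625,0,0],0.02],[[0,-0.02,-0.0184],[0.0625,0,0],0.02],[[0,-0.021,-0.0172],[0.0625,0,0],0.02],[[0,-0.022,-0.016],[0.0625,0,0],0.02],[[0,-0.023,-0.0144],[0.0625,0,0],0.02],[[0,-0.024,-0.013],[0.0625,0,0],0.02],[[0,-0.024,-0.011],[0.0625,0,0],0.02]]'
python3 - <<'E'
from scr import *
t=cam('top');crop(t,110,180,130,110,6,'pics/hold3.png')
screws(t,'pics/scr3.png')
w=np.load('s1.npy');im=rect(t,np.array([599.9,145.1]),60);cv2.imwrite('pics/s1b.png',cv2.normalize(im,None,0,255,32))
E
```

```text
t: 15.3
ee_pos: [501.4, -152.7, 147.7]
orientation: [-0.272, 1.553, 0.271]
ft_force: [-0.2, 1.0, -1.9]
width: 27.9
1 w [599.8 145.2] diam [31.1 31.3] tab yaw 169.0
2 w [504.8  56.3] diam [31.1 32.2] tab yaw 49.2
3 w [474.6 183.6] diam [31.2 31.6] tab yaw 118.7
```

View pics/scr3.png

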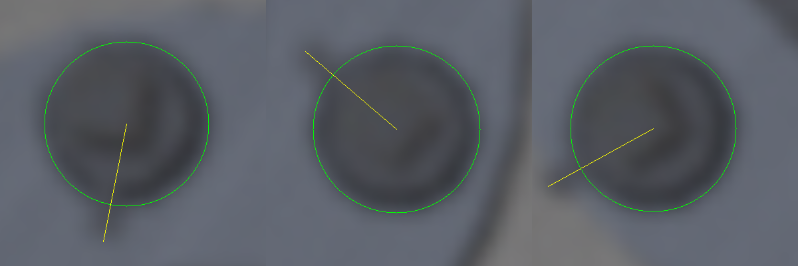

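View pics/s1b.png

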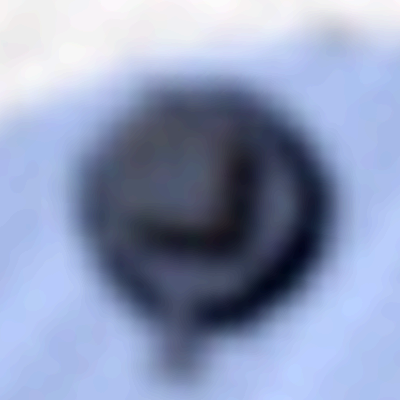

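```bash
python3 plan.py "([600.2,145,140],-2,16,0.02)" | tail -3
```

```text
yaw now 109.53 turn -111.53 tilt err(y,z) [ 0.003  -0.0014] q1yaw -18.5
'[[[0.0005,0.0157,0.0121],[0.1217,0,0],0.02],[[0.0005,0.0171,0.0101],[0.1217,0,0],0.02],[[0.0005,0.0181,0.0079],[0.1217,0,0],0.02],[[0.0005,0.019,0.0057],[0.1217,0,0],0.02],[[0.0005,0.0195,0.0033],[0.1217,0,0],0.02],[[0.0005,0.0198,0.0009],[0.1217,0,0],0.02],[[0.0005,0.0198,-0.0015],[0.1217,0,0],0.02],[[0.0005,0.0194,-0.0039],[0.1217,0,0],0.02]]'
'[[[0.0005,0.0188,-0.0062],[0.1217,0,0],0.02],[[0.0005,0.0179,-0.0084],[0.1217,0,0],0.02],[[0.0005,0.0168,-0.0105],[0.1217,0,0],0.02],[[0.0005,0.0154,-0.0125],[0.1217,0,0],0.02],[[0.0005,0.0137,-0.0143],[0.1217,0,0],0.02],[[0.0005,0.0119,-0.0158],[0.1217,0,0],0.02],[[0.0005,0.0099,-0.0172],[0.1217,0,0],0.02],[[0.0005,0.0077,-0.0182],[0.1217,0,0],0.02]]'
```

```bash
python3 -m crank '[[[0,0.0157,0.012],[0.1215,0,0],0.02],[[0,0.017,0.010],[0.1215,0,0],0.02],[[0,0.018,0.008],[0.1215,0,0],0.02],[[0,0.019,0.0057],[0.1215,0,0],0.02],[[0,0.0195,0.0033],[0.1215,0,0],0.02],[[0,0.02,0.001],[0.1215,0,0],0.02],[[0,0.02,-0.0015],[0.1215,0,0],0.02],[[0,0.0195,-0.004],[0.1215,0,0],0.02]]'
python3 -m crank '[[[0,0.019,-0.006],[0.1215,0,0],0.02],[[0,0.018,-0.0085],[0.1215,0,0],0.02],[[0,0.017,-0.0105],[0.1215,0,0],0.02],[[0,0.0155,-0.0125],[0.1215,0,0],0.02],[[0,0.014,-0.0145],[0.1215,0,0],0.02],[[0,0.012,-0.016],[0.1215,0,0],0.02],[[0,0.010,-0.017],[0.1215,0,0],0.02],[[0,0.0077,-0.018],[0.1215,0,0],0.02]]'
python3 -m crank '[[[0.001,0,0],[0.05,0,0],0.02],[[0.002,0,0],[0.05,0,0],0.02],[[0.002,0,0],[0.04,0,0],0.02],[[0.003,0,0],[0,0,0],0.02],[[0.003,0,0],[0,0,0],0.02],[[0.002,0,0],[0,0,0],0.02],[[0,0,0],[0,0,0],0.02],[[0,0,0],[0,0,0],0.02]]'
python3 plan.py "([600.2,145,127],-10,8,0.02)"
```

```text
t: 16.02
ee_pos: [548.7, 1.7, 147.6]
orientation: [0.492, 1.513, -0.492]
ft_force: [-0.6, -0.7, -1.0]
width: 27.9
t: 16.68
ee_pos: [596.1, 153.9, 147.6]
orientation: [1.231, 1.195, -1.23]
ft_force: [0.0, -0.6, -1.2]
width: 27.6
t: 17.35
ee_pos: [595.4, 152.2, 134.0]
orientation: [1.325, 1.13, -1.326]
ft_force: [-0.3, -0.5, -2.5]
width: 28.1
t 17.35 tcp [595.4 152.2 134. ] F [-0.3 -0.5 -2.5] M [-0.03 -0.11  0.01] w 28.1 q [0.23 0.52 1.71 0.   0.91 0.39]
[[-0.0, 0.987, -0.159], [-0.0, -0.159, -0.987], [-1.0, -0.0, 0.0]]
yaw now -9.13 turn -0.87 tilt err(y,z) [ 0.0003 -0.0001] q1yaw 13.2
'[[[0.0009,0.0007,0.0008],[0.0019,0,0],0.02],[[0.0009,0.0007,0.0008],[0.0019,0,0],0.02],[[0.0009,0.0007,0.0008],[0.0019,0,0],0.02],[[0.0009,0.0007,0.0008],[0.0019,0,0],0.02],[[0.0009,0.0007,0.0008],[0.0019,0,0],0.02],[[0.0009,0.0007,0.0008],[0.0019,0,0],0.02],[[0.0009,0.0007,0.0008],[0.0019,0,0],0.02],[[0.0009,0.0007,0.0008],[0.0019,0,0],0.02]]'
```

```bash
python3 -m crank '[[[0,0.002,0.002],[0.015,0,0],0.02],[[0,0.002,0.0022],[0,0,0],0.02],[[0,0.0018,0.0022],[0,0,0],0.02],[[0.002,0,0],[0,0,0],0.02],[[0.003,0,0],[0,0,0],0.02],[[0.004,0,0],[0,0,0],0.02],[[0.002,0,0],[0,0,0],0.02],[[0.001,0,0],[0,0,0],0.02]]'
python3 -m crank '[[[0.001,0,0],[0,0,0],0.02],[[0.001,0,0],[0,0,0],0.02],[[0.001,0,0],[0,0,0],0.02],[[0.001,0,0],[0,0,0],0.02],[[0,0,0],[0,0,0],0.02],[[0,0,0],[0,0,0],0.02],[[0,0,0],[0,0,0],0.02],[[0,0,0],[0,0,0],0.02]]'
python3 -c "
from h import *
st()"
```

```text
t: 18.02
ee_pos: [599.7, 144.9, 121.4]
orientation: [1.335, 1.122, -1.337]
ft_force: [-0.7, 0.1, -1.7]
width: 28.0
t: 18.68
ee_pos: [600.2, 145.0, 118.2]
orientation: [1.336, 1.122, -1.336]
ft_force: [0.1, 0.2, -0.9]
width: 28.1
t 18.68 tcp [600.2 145.  118.2] F [ 0.1  0.2 -0.9] M [-0.01 -0.08  0.04] w 28.1 q [0.22 0.54 1.71 0.   0.89 0.39]
[[0.0, 0.985, -0.173], [0.0, -0.173, -0.985], [-1.0, 0.0, -0.0]]
```

```bash
python3 -m crank '[[[0.001,0,0],[0,0,0],0.02],[[0.001,0,0],[0,0,0],0.02],[[0.001,0,0],[0,0,0],0.02],[[0.001,0,0],[0,0,0],0.02],[[0.001,0,0],[0,0,0],0.02],[[0.001,0,0],[0,0,0],0.02],[[0,0,0],[0,0,0],0.02],[[0,0,0],[0,0,0],0.02]]'
python3 -m crank '[[[0,0,0],[0.08,0,0],0.02],[[0,0,0],[0.08,0,0],0.02],[[0,0,0],[0.08,0,0],0.02],[[0,0,0],[0.08,0,0],0.02],[[0,0,0],[0.08,0,0],0.02],[[0,0,0],[0.06,0,0],0.02],[[0,0,0],[0,0,0],0.02],[[0,0,0],[0,0,0],0.02]]'
python3 -c "
from h import *
o,r=st();print(np.degrees(np.arctan2(r[1,1],r[0,1])))"
```

```text
t: 19.35
ee_pos: [600.0, 144.9, 111.9]
orientation: [1.336, 1.122, -1.336]
ft_force: [0.0, -0.6, -1.2]
width: 28.0
t: 20.02
ee_pos: [600.5, 145.2, 112.3]
orientation: [1.659, 0.841, -1.657]
ft_force: [0.3, 1.2, -1.9]
width: 27.8
t 20.02 tcp [600.5 145.2 112.3] F [ 0.3  1.2 -1.9] M [ 0.22 -0.26  0.08] w 27.8 q [0.22 0.55 1.72 0.   0.87 0.85]
[[0.001, 0.807, -0.591], [0.0, -0.591, -0.807], [-1.0, 0.0, -0.001]]
-36.21515864367347
```

```bash
python3 -m crank '[[[0,0,0],[0.045,0,0],0.02],[[0,0,0],[0.045,0,0],0.02],[[0,0,0],[0.045,0,0],0.02],[[0,0,0],[0,0,0],0.02],[[0,0,0],[0,0,0],0.02],[[0,0,0],[0,0,0],0.02],[[0,0,0],[0,0,0],0.02],[[0,0,0],[0,0,0],0.02]]'
python3 -c "
from h import *
o,r=st();print(np.degrees(np.arctan2(r[1,1],r[0,1])))"
python3 -m crank '[[[0,0,0],[-0.1,0,0],0.02],[[0,0,0],[-0.1,0,0],0.02],[[0,0,0],[-0.1,0,0],0.02],[[0,0,0],[-0.08,0,0],0.02],[[-0.003,0,0],[0,0,0],0.02],[[-0.008,0,0],[0,0,0],0.02],[[-0.012,0,0],[0,0,0],0.02],[[-0.012,0,0],[0,0,0],0.02]]'
python3 plan.py "([502,-120,147],110,16,0.02)"
```

```text
t: 20.68
ee_pos: [600.4, 145.1, 112.2]
orientation: [1.749, 0.742, -1.748]
ft_force: [1.5, 3.0, 0.1]
width: 27.7
t 20.68 tcp [600.4 145.1 112.2] F [1.5 3.  0.1] M [ 0.51 -0.4   0.09] w 27.7 q [0.22 0.55 1.72 0.   0.87 0.99]
[[0.001, 0.719, -0.695], [0.0, -0.695, -0.719], [-1.0, 0.0, -0.001]]
-44.00822486815207
t: 21.35
ee_pos: [600.0, 144.8, 148.2]
orientation: [1.49, 0.999, -1.491]
ft_force: [0.6, -0.0, -1.3]
width: 27.4
t 21.35 tcp [600.  144.8 148.2] F [ 0.6 -0.  -1.3] M [-0.07 -0.07 -0.02] w 27.4 q [ 0.22  0.5   1.7  -0.    0.94  0.61]
[[-0.0, 0.925, -0.381], [-0.0, -0.381, -0.925], [-1.0, -0.0, 0.0]]
yaw now -22.38 turn 132.38 tilt err(y,z) [ 0.0004 -0.0004] q1yaw 12.5
'[[[0.0001,0.0006,0.0176],[-0.1444,0,0],0.02],[[0.0001,-0.0019,0.0175],[-0.1444,0,0],0.02],[[0.0001,-0.0044,0.0171],[-0.1444,0,0],0.02],[[0.0001,-0.0068,0.0163],[-0.1444,0,0],0.02],[[0.0001,-0.0091,0.0151],[-0.1444,0,0],0.02],[[0.0001,-0.0112,0.0137],[-0.1444,0,0],0.02],[[0.0001,-0.013,0.0119],[-0.1444,0,0],0.02],[[0.0001,-0.0146,0.0099],[-0.1444,0,0],0.02]]'
'[[[0.0001,-0.0159,0.0077],[-0.1444,0,0],0.02],[[0.0001,-0.0168,0.0053],[-0.1444,0,0],0.02],[[0.0001,-0.0174,0.0029],[-0.1444,0,0],0.02],[[0.0001,-0.0176,0.0003],[-0.1444,0,0],0.02],[[0.0001,-0.0175,-0.0022],[-0.1444,0,0],0.02],[[0.0001,-0.017,-0.0047],[-0.1444,0,0],0.02],[[0.0001,-0.0162,-0.0071],[-0.1444,0,0],0.02],[[0.0001,-0.015,-0.0094],[-0.1444,0,0],0.02]]'
```

```bash
python3 plan.py "([502,-125,147],87.7,16,0.02)"|tail -2
```

```text
'[[[0.0001,0.0008,0.0179],[-0.1201,0,0],0.02],[[0.0001,-0.0014,0.0179],[-0.1201,0,0],0.02],[[0.0001,-0.0035,0.0176],[-0.1201,0,0],0.02],[[0.0001,-0.0056,0.017],[-0.1201,0,0],0.02],[[0.0001,-0.0076,0.0162],[-0.1201,0,0],0.02],[[0.0001,-0.0095,0.0152],[-0.1201,0,0],0.02],[[0.0001,-0.0113,0.014],[-0.1201,0,0],0.02],[[0.0001,-0.0128,0.0125],[-0.1201,0,0],0.02]]'
'[[[0.0001,-0.0143,0.0109],[-0.1201,0,0],0.02],[[0.0001,-0.0155,0.0091],[-0.1201,0,0],0.02],[[0.0001,-0.0164,0.0072],[-0.1201,0,0],0.02],[[0.0001,-0.0172,0.0052],[-0.1201,0,0],0.02],[[0.0001,-0.0177,0.0031],[-0.1201,0,0],0.02],[[0.0001,-0.0179,0.0009],[-0.1201,0,0],0.02],[[0.0001,-0.0179,-0.0012],[-0.1201,0,0],0.02],[[0.0001,-0.0176,-0.0034],[-0.1201,0,0],0.02]]'
```

```bash
python3 -m crank '[[[0,0.001,0.018],[-0.12,0,0],0.02],[[0,-0.0014,0.018],[-0.12,0,0],0.02],[[0,-0.0035,0.0176],[-0.12,0,0],0.02],[[0,-0.0056,0.017],[-0.12,0,0],0.02],[[0,-0.0076,0.016],[-0.12,0,0],0.02],[[0,-0.0095,0.015],[-0.12,0,0],0.02],[[0,-0.0113,0.014],[-0.12,0,0],0.02],[[0,-0.013,0.0125],[-0.12,0,0],0.02]]'
python3 -m crank '[[[0,-0.0143,0.011],[-0.12,0,0],0.02],[[0,-0.0155,0.009],[-0.12,0,0],0.02],[[0,-0.0164,0.007],[-0.12,0,0],0.02],[[0,-0.017,0.005],[-0.12,0,0],0.02],[[0,-0.0177,0.003],[-0.12,0,0],0.02],[[0,-0.018,0.001],[-0.12,0,0],0.02],[[0,-0.018,-0.001],[-0.12,0,0],0.02],[[0,-0.0176,-0.0034],[-0.12,0,0],0.02]]'
python3 - <<'E'
from scr import *
t=cam('top')
screws(t,'pics/scr4.png')
im=rect(t,np.array([599.9,145.1]),60);cv2.imwrite('pics/s1c.png',cv2.normalize(im,None,0,255,32))
crop(t,110,180,200,110,4,'pics/hold4.png')
E
python3 plan.py "([504.8,56.3,144],138,8,0.02)"
```

```text
t: 22.02
ee_pos: [551.5, 9.3, 148.7]
orientation: [0.776, 1.426, -0.775]
ft_force: [0.1, -0.9, -1.8]
width: 28.1
t: 22.68
ee_pos: [502.5, -125.7, 148.7]
orientation: [0.027, 1.569, -0.028]
ft_force: [-0.8, 0.2, -0.9]
width: 28.1
1 w [599.8 145.2] diam [31.  31.1] tab yaw 160.8
2 w [504.8  56.3] diam [31.3 32.4] tab yaw 49.1
3 w [474.6 183.6] diam [31.3 31.5] tab yaw 118.7
t 22.73 tcp [ 501.6 -127.8  148.5] F [-0.2 -1.7 -1.4] M [-0.07 -0.09 -0.02] w 28.1 q [-0.27  0.37  1.92 -0.    0.85 -1.82]
[[0.001, 0.026, 1.0], [-0.002, 1.0, -0.026], [-1.0, -0.002, 0.001]]
yaw now 88.5 turn 49.5 tilt err(y,z) [ 0.0016 -0.0011] q1yaw -15.6
'[[[0.0006,0.023,-0.0002],[-0.108,0,0],0.02],[[0.0006,0.0229,0.0023],[-0.108,0,0],0.02],[[0.0006,0.0225,0.0047],[-0.108,0,0],0.02],[[0.0006,0.0219,0.0071],[-0.108,0,0],0.02],[[0.0006,0.021,0.0095],[-0.108,0,0],0.02],[[0.0006,0.0198,0.0117],[-0.108,0,0],0.02],[[0.0006,0.0185,0.0137],[-0.108,0,0],0.02],[[0.0006,0.0169,0.0156],[-0.108,0,0],0.02]]'
```

View pics/s1c.png

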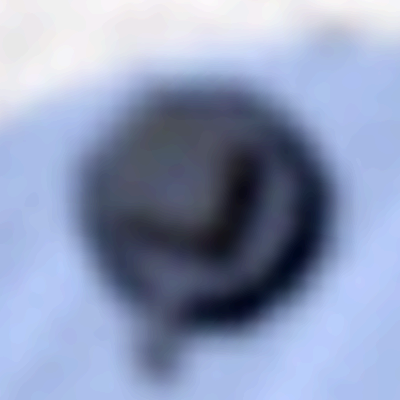

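View pics/scr4.png

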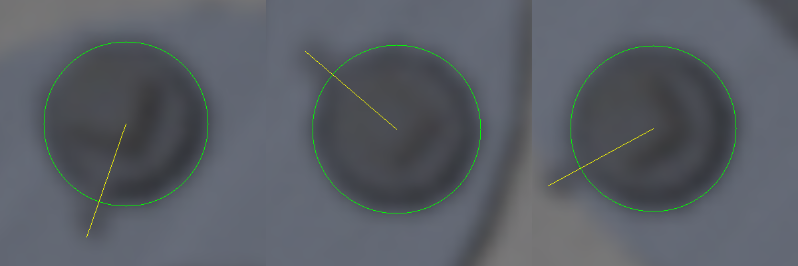

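```bash
python3 -m crank '[[[0,0.018,0],[-0.1,0,0],0.02],[[0,0.023,0.002],[-0.1,0,0],0.02],[[0,0.0226,0.0045],[-0.1,0,0],0.02],[[0,0.022,0.0067],[-0.1,0,0],0.02],[[0,0.0213,0.009],[-0.1,0,0],0.02],[[0,0.02,0.011],[-0.1,0,0],0.02],[[0,0.019,0.013],[-0.1,0,0],0.02],[[0,0.0175,0.015],[-0.1,0,0],0.02]]'
python3 -m crank '[[[0.002,0,0],[0,0,0],0.02],[[0.004,0,0],[0,0,0],0.02],[[0.004,0,0],[0,0,0],0.02],[[0.003,0,0],[0,0,0],0.02],[[0,0,0],[0,0,0],0.02],[[0,0,0],[0,0,0],0.02],[[0,0,0],[0,0,0],0.02],[[0,0,0],[0,0,0],0.02]]'
python3 plan.py "([505.0,56.2,122],134,8,0.02)"
```

```text
t: 23.4
ee_pos: [509.6, 55.8, 148.4]
orientation: [-0.596, 1.486, 0.595]
ft_force: [0.6, -1.0, -1.6]
width: 28.2
t: 24.07
ee_pos: [509.3, 53.9, 134.1]
orientation: [-0.594, 1.488, 0.594]
ft_force: [0.0, 0.2, -0.8]
width: 28.0
t 24.07 tcp [509.3  53.9 134.1] F [ 0.   0.2 -0.8] M [ 0.16 -0.05 -0.04] w 28.0 q [ 0.08  0.39  1.94  0.    0.81 -2.25]
[[0.0, -0.688, 0.725], [0.0, 0.725, 0.688], [-1.0, -0.0, 0.0]]
yaw now 133.49 turn 0.51 tilt err(y,z) [ 0.     -0.0001] q1yaw 4.7
'[[[0.0015,0.0006,-0.0002],[-0.0011,0,0],0.02],[[0.0015,0.0006,-0.0002],[-0.0011,0,0],0.02],[[0.0015,0.0006,-0.0002],[-0.0011,0,0],0.02],[[0.0015,0.0006,-0.0002],[-0.0011,0,0],0.02],[[0.0015,0.0006,-0.0002],[-0.0011,0,0],0.02],[[0.0015,0.0006,-0.0002],[-0.0011,0,0],0.02],[[0.0015,0.0006,-0.0002],[-0.0011,0,0],0.02],[[0.0015,0.0006,-0.0002],[-0.0011,0,0],0.02]]'
```

```bash
python3 -m crank '[[[0,0.0023,-0.0008],[0,0,0],0.02],[[0,0.0023,-0.0007],[0,0,0],0.02],[[0.002,0,0],[0,0,0],0.02],[[0.004,0,0],[0,0,0],0.02],[[0.004,0,0],[0,0,0],0.02],[[0.002,0,0],[0,0,0],0.02],[[0.001,0,0],[0,0,0],0.02],[[0,0,0],[0,0,0],0.02]]'
python3 -m crank '[[[0.001,0,0],[0,0,0],0.02],[[0.001,0,0],[0,0,0],0.02],[[0.001,0,0],[0,0,0],0.02],[[0.001,0,0],[0,0,0],0.02],[[0,0,0],[0,0,0],0.02],[[0,0,0],[0,0,0],0.02],[[0,0,0],[0,0,0],0.02],[[0,0,0],[0,0,0],0.02]]'
python3 -c "
from h import *
st()"
```

```text
t: 24.73
ee_pos: [504.7, 56.6, 120.6]
orientation: [-0.594, 1.489, 0.595]
ft_force: [-0.1, 0.6, -1.5]
width: 27.9
t: 25.4
ee_pos: [505.0, 56.6, 117.1]
orientation: [-0.594, 1.488, 0.594]
ft_force: [0.1, -0.5, -1.0]
width: 27.6
t 25.4 tcp [505.   56.6 117.1] F [ 0.1 -0.5 -1. ] M [ 0.12 -0.11 -0.05] w 27.6 q [ 0.09  0.41  1.96  0.    0.77 -2.24]
[[0.0, -0.689, 0.725], [0.0, 0.725, 0.689], [-1.0, -0.0, 0.0]]
```

Clean entry again. Down to 112, and check by eye.

```bash
python3 -m crank '[[[0.001,0,0],[0,0,0],0.02],[[0.001,0,0],[0,0,0],0.02],[[0.001,0,0],[0,0,0],0.02],[[0.001,0,0],[0,0,0],0.02],[[0.001,0,0],[0,0,0],0.02],[[0,0,0],[0,0,0],0.02],[[0,0,0],[0,0,0],0.02],[[0,0,0],[0,0,0],0.02]]'
python3 -c "
from h import *
st();s=cam('scene');crop(s,295,150,80,70,8,'pics/u1.png')"
```

```text
t: 26.07
ee_pos: [504.9, 56.6, 112.1]
orientation: [-0.594, 1.488, 0.594]
ft_force: [0.4, -0.9, -1.3]
width: 27.7
t 26.07 tcp [504.9  56.6 112.1] F [ 0.4 -0.9 -1.3] M [ 0.09 -0.1  -0.01] w 27.7 q [ 0.09  0.42  1.96  0.    0.76 -2.24]
[[-0.0, -0.689, 0.725], [0.0, 0.725, 0.689], [-1.0, 0.0, -0.0]]
```

View pics/u1.png

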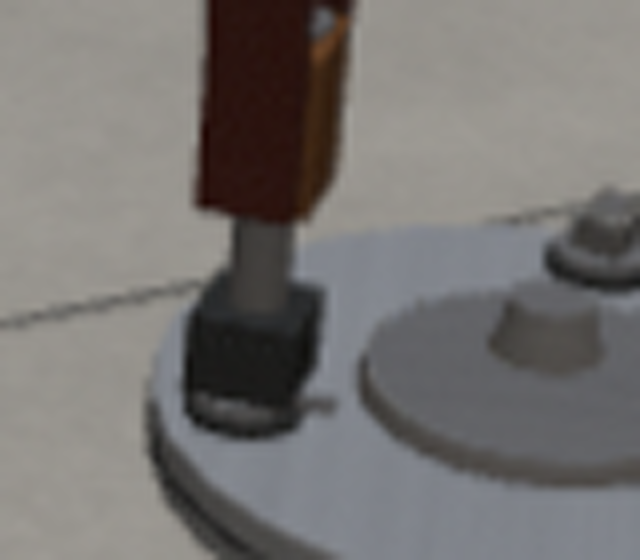

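```bash
python3 -m crank '[[[0,0,0],[0.1,0,0],0.02],[[0,0,0],[0.1,0,0],0.02],[[0,0,0],[0.1,0,0],0.02],[[0,0,0],[0.1,0,0],0.02],[[0,0,0],[0.1,0,0],0.02],[[0,0,0],[0.1,0,0],0.02],[[0,0,0],[0.1,0,0],0.02],[[0,0,0],[0.1,0,0],0.02]]'
python3 -m crank '[[[0,0,0],[0.1,0,0],0.02],[[0,0,0],[0.1,0,0],0.02],[[0,0,0],[0.1,0,0],0.02],[[0,0,0],[0.1,0,0],0.02],[[0,0,0],[0.1,0,0],0.02],[[0,0,0],[0.1,0,0],0.02],[[0,0,0],[0.1,0,0],0.02],[[0,0,0],[0.1,0,0],0.02]]'
python3 -c "
from h import *
o,r=st();print(np.degrees(np.arctan2(r[1,1],r[0,1])))"
python3 -m crank '[[[0,0,0],[0.1,0,0],0.02],[[0,0,0],[0.1,0,0],0.02],[[0,0,0],[0.1,0,0],0.02],[[0,0,0],[0.1,0,0],0.02],[[0,0,0],[0.1,0,0],0.02],[[0,0,0],[0.1,0,0],0.02],[[0,0,0],[0.1,0,0],0.02],[[0,0,0],[0.1,0,0],0.02]]'
python3 -c "
from h import *
o,r=st();print(np.degrees(np.arctan2(r[1,1],r[0,1])))"
```

```text
t: 26.78
ee_pos: [504.9, 55.8, 112.1]
orientation: [0.033, 1.57, -0.035]
ft_force: [0.0, -5.0, -1.5]
width: 28.1
t: 27.45
ee_pos: [504.9, 55.8, 112.1]
orientation: [0.658, 1.468, -0.66]
ft_force: [-1.1, -4.6, -1.1]
width: 27.6
t 27.45 tcp [504.9  55.8 112.1] F [-1.1 -4.6 -1.1] M [-1.03 -0.15  0.14] w 27.6 q [ 0.09  0.42  1.96 -0.    0.76 -0.64]
[[-0.0, 0.747, 0.665], [-0.001, 0.665, -0.747], [-1.0, -0.001, 0.001]]
41.65561151986914
t: 28.12
ee_pos: [504.8, 55.9, 112.1]
orientation: [1.262, 1.173, -1.263]
ft_force: [-1.0, -4.7, -1.2]
width: 27.7
t 28.12 tcp [504.8  55.9 112.1] F [-1.  -4.7 -1.2] M [-1.03 -0.09  0.14] w 27.7 q [ 0.09  0.42  1.96 -0.    0.76  0.16]
[[-0.0, 0.997, -0.073], [-0.001, -0.073, -0.997], [-1.0, -0.0, 0.001]]
-4.182352928974877
```

```bash
python3 -m crank '[[[0,0,0],[0.1,0,0],0.02],[[0,0,0],[0.1,0,0],0.02],[[0,0,0],[0.1,0,0],0.02],[[0,0,0],[0.1,0,0],0.02],[[0,0,0],[0.1,0,0],0.02],[[0,0,0],[0.1,0,0],0.02],[[0,0,0],[0.1,0,0],0.02],[[0,0,0],[0.1,0,0],0.02]]'
python3 -m crank '[[[0,0,0],[0.08,0,0],0.02],[[0,0,0],[0.08,0,0],0.02],[[0,0,0],[0.08,0,0],0.02],[[0,0,0],[0.05,0,0],0.02],[[0,0,0],[0,0,0],0.02],[[0,0,0],[0,0,0],0.02],[[0,0,0],[0,0,0],0.02],[[0,0,0],[0,0,0],0.02]]'
python3 -c "
from h import *
o,r=st();print(np.degrees(np.arctan2(r[1,1],r[0,1])))"
```

```text
t: 28.78
ee_pos: [504.9, 55.9, 112.1]
orientation: [1.816, 0.66, -1.817]
ft_force: [-0.1, -4.4, -0.5]
width: 27.9
t: 29.45
ee_pos: [504.9, 55.9, 112.1]
orientation: [1.992, 0.418, -1.993]
ft_force: [1.0, -5.5, -1.7]
width: 28.1
t 29.45 tcp [504.9  55.9 112.1] F [ 1.  -5.5 -1.7] M [-1.26  0.02  0.08] w 28.1 q [ 0.09  0.42  1.96 -0.    0.76  1.25]
[[-0.0, 0.403, -0.915], [-0.001, -0.915, -0.403], [-1.0, 0.001, 0.0]]
-66.25471591527523
```

```bash
python3 -m crank '[[[0,0,0],[-0.1,0,0],0.02],[[0,0,0],[-0.1,0,0],0.02],[[0,0,0],[-0.1,0,0],0.02],[[0,0,0],[-0.1,0,0],0.02],[[-0.003,0,0],[-0.05,0,0],0.02],[[-0.008,0,0],[0,0,0],0.02],[[-0.012,0,0],[0,0,0],0.02],[[-0.012,0,0],[0,0,0],0.02]]'
python3 plan.py "([502,-130,147],-10,8,0.02)"
```

```text
t: 30.12
ee_pos: [504.7, 56.8, 147.7]
orientation: [1.71, 0.786, -1.71]
ft_force: [0.1, 0.2, -1.2]
width: 27.7
t 30.12 tcp [504.7  56.8 147.7] F [ 0.1  0.2 -1.2] M [-0.04 -0.02  0.01] w 27.7 q [0.09 0.36 1.94 0.   0.84 0.8 ]
[[-0.001, 0.758, -0.652], [0.0, -0.652, -0.758], [-1.0, -0.001, 0.0]]
yaw now -40.67 turn 30.67 tilt err(y,z) [ 0.0006 -0.0001] q1yaw 5.1
'[[[0.0001,0.015,0.0179],[-0.0669,0,0],0.02],[[0.0001,0.0137,0.0189],[-0.0669,0,0],0.02],[[0.0001,0.0124,0.0198],[-0.0669,0,0],0.02],[[0.0001,0.0111,0.0206],[-0.0669,0,0],0.02],[[0.0001,0.0097,0.0213],[-0.0669,0,0],0.02],[[0.0001,0.0082,0.0219],[-0.0669,0,0],0.02],[[0.0001,0.0068,0.0224],[-0.0669,0,0],0.02],[[0.0001,0.0053,0.0228],[-0.0669,0,0],0.02]]'
```

```bash
python3 -m crank '[[[0,0.013,0.016],[-0.067,0,0],0.02],[[0,0.014,0.019],[-0.067,0,0],0.02],[[0,0.0124,0.02],[-0.067,0,0],0.02],[[0,0.011,0.0206],[-0.067,0,0],0.02],[[0,0.01,0.0213],[-0.067,0,0],0.02],[[0,0.008,0.022],[-0.067,0,0],0.02],[[0,0.007,0.0225],[-0.067,0,0],0.02],[[0,0.005,0.02],[-0.067,0,0],0.02]]'
python3 - <<'E'
from scr import *
t=cam('top')
screws(t,'pics/scr5.png')
im=rect(t,np.array([504.8,56.3]),60);im3=rect(t,np.array([474.6,183.6]),57);cv2.imwrite('pics/s2c.png',np.hstack([cv2.normalize(i,None,0,255,32) for i in(im,im3)]))
E
python3 plan.py "([475,183.8,147],26,16,0.02)"
```

```text
t: 30.78
ee_pos: [502.8, -126.8, 147.7]
orientation: [1.334, 1.123, -1.333]
ft_force: [0.9, -0.5, -2.2]
width: 28.0
1 w [599.8 145.2] diam [31.1 31.2] tab yaw 160.9
2 w [504.7  56.1] diam [31.5 32.1] tab yaw -124.6
3 w [474.6 183.6] diam [31.3 31.6] tab yaw 118.7
t 30.83 tcp [ 503.3 -129.5  147.9] F [ 0.4 -2.1 -1.4] M [-0.18 -0.13 -0.04] w 28.1 q [-0.27  0.38  1.92 -0.    0.85 -0.11]
[[0.002, 0.986, -0.167], [-0.001, -0.167, -0.986], [-1.0, 0.002, 0.001]]
yaw now -9.59 turn 35.59 tilt err(y,z) [-0.002  -0.0012] q1yaw -15.7
'[[[0.0001,-0.005,-0.019],[-0.0388,0,0],0.02],[[0.0001,-0.0043,-0.0192],[-0.0388,0,0],0.02],[[0.0001,-0.0035,-0.0193],[-0.0388,0,0],0.02],[[0.0001,-0.0028,-0.0195],[-0.0388,0,0],0.02],[[0.0001,-0.002,-0.0196],[-0.0388,0,0],0.02],[[0.0001,-0.0012,-0.0196],[-0.0388,0,0],0.02],[[0.0001,-0.0005,-0.0197],[-0.0388,0,0],0.02],[[0.0001,0.0003,-0.0197],[-0.0388,0,0],0.02]]'
'[[[0.0001,0.001,-0.0196],[-0.0388,0,0],0.02],[[0.0001,0.0018,-0.0196],[-0.0388,0,0],0.02],[[0.0001,0.0026,-0.0195],[-0.0388,0,0],0.02],[[0.0001,0.0033,-0.0194],[-0.0388,0,0],0.02],[[0.0001,0.0041,-0.0192],[-0.0388,0,0],0.02],[[0.0001,0.0048,-0.0191],[-0.0388,0,0],0.02],[[0.0001,0.0055,-0.0189],[-0.0388,0,0],0.02],[[0.0001,0.0063,-0.0186],[-0.0388,0,0],0.02]]'
```

View pics/s2c.png

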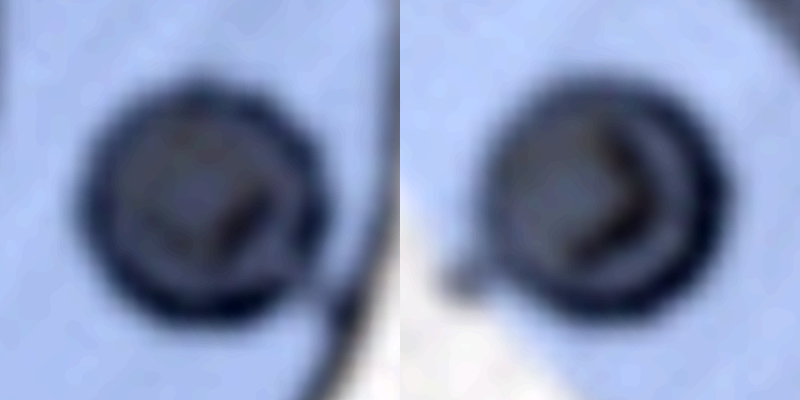

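View pics/scr5.png

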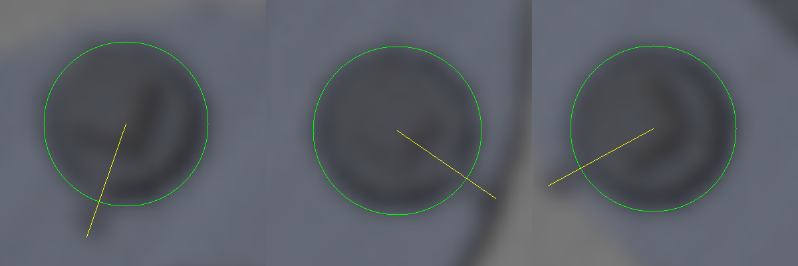

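Run:
```python
from scr import *
t=cam('top');t0=dict(t);t0['img']=cv2.imread('pics/top0.png')
rows=[]
for n,c in((1,[599.9,145.1]),(2,[504.8,56.3])):
  r=[]
  for d in(t0,t):
    im=rect(d,np.array(c),62,12,30);g=cv2.GaussianBlur(cv2.cvtColor(im,6),(0,0),6)
    g=cv2.normalize(g,None,0,255,32);r.append(g)
  rows.append(np.hstack(r))
cv2.imwrite('pics/cmp.png',cv2.resize(np.vstack(rows),(600,600)) if 0 else cv2.resize(np.hstack(rows),(800,200)))
cv2.imwrite('pics/cmp2.png',cv2.resize(rows[1],(800,400)))
```

```text
(no output)
```

View pics/cmp2.png

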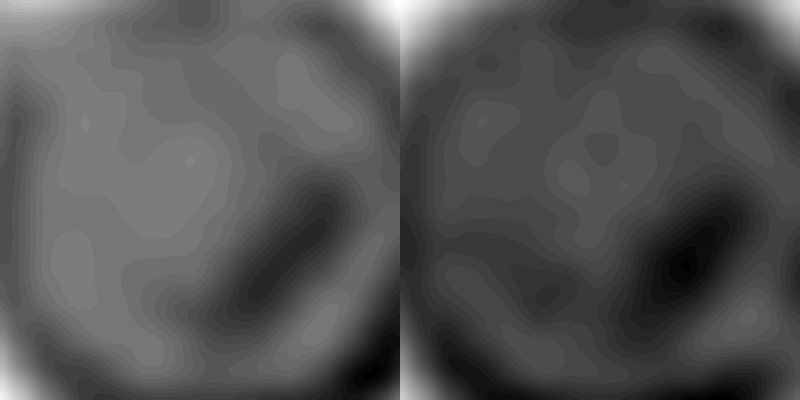

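```bash
python3 -m crank '[[[0,-0.004,-0.015],[-0.039,0,0],0.02],[[0,-0.0043,-0.0192],[-0.039,0,0],0.02],[[0,-0.0035,-0.0193],[-0.039,0,0],0.02],[[0,-0.0028,-0.0195],[-0.039,0,0],0.02],[[0,-0.002,-0.0196],[-0.039,0,0],0.02],[[0,-0.0012,-0.0196],[-0.039,0,0],0.02],[[0,-0.0005,-0.0197],[-0.039,0,0],0.02],[[0,0.0003,-0.0197],[-0.039,0,0],0.02]]'
python3 -m crank '[[[0,0.001,-0.0196],[-0.039,0,0],0.02],[[0,0.0018,-0.0196],[-0.039,0,0],0.02],[[0,0.0026,-0.0195],[-0.039,0,0],0.02],[[0,0.0033,-0.0194],[-0.039,0,0],0.02],[[0,0.004,-0.0192],[-0.039,0,0],0.02],[[0,0.0048,-0.019],[-0.039,0,0],0.02],[[0,0.0055,-0.019],[-0.039,0,0],0.02],[[0,0.0063,-0.015],[-0.039,0,0],0.02]]'
python3 -m crank '[[[0.002,0,0],[0,0,0],0.02],[[0.004,0,0],[0,0,0],0.02],[[0.004,0,0],[0,0,0],0.02],[[0.003,0,0],[0,0,0],0.02],[[0,0,0],[0,0,0],0.02],[[0,0,0],[0,0,0],0.02],[[0,0,0],[0,0,0],0.02],[[0,0,0],[0,0,0],0.02]]'
python3 plan.py "([474.8,183.6,122],27,8,0.02)"
```

```text
t: 31.55
ee_pos: [489.2, 29.0, 147.5]
orientation: [1.107, 1.272, -1.106]
ft_force: [0.3, -0.2, -1.9]
width: 27.9
t: 32.22
ee_pos: [476.4, 182.7, 147.5]
orientation: [0.871, 1.39, -0.87]
ft_force: [-0.0, 0.3, -1.6]
width: 27.9
t: 32.88
ee_pos: [477.5, 180.2, 134.2]
orientation: [0.872, 1.389, -0.871]
ft_force: [-0.4, 0.1, -1.9]
width: 27.5
t 32.88 tcp [477.5 180.2 134.2] F [-0.4  0.1 -1.9] M [ 0.   -0.1  -0.01] w 27.5 q [ 0.34  0.39  1.94  0.    0.81 -0.11]
[[0.0, 0.9, 0.435], [0.0, 0.435, -0.9], [-1.0, 0.0, 0.0]]
yaw now 25.79 turn 1.21 tilt err(y,z) [-0.0002 -0.    ] q1yaw 19.3
'[[[0.0015,-0.0001,-0.0005],[-0.0026,0,0],0.02],[[0.0015,-0.0001,-0.0005],[-0.0026,0,0],0.02],[[0.0015,-0.0001,-0.0005],[-0.0026,0,0],0.02],[[0.0015,-0.0001,-0.0005],[-0.0026,0,0],0.02],[[0.0015,-0.0001,-0.0005],[-0.0026,0,0],0.02],[[0.0015,-0.0001,-0.0005],[-0.0026,0,0],0.02],[[0.0015,-0.0001,-0.0005],[-0.0026,0,0],0.02],[[0.0015,-0.0001,-0.0005],[-0.0026,0,0],0.02]]'
```

```bash
python3 -m crank '[[[0,-0.0009,-0.0021],[-0.02,0,0],0.02],[[0,0,-0.0021],[0,0,0],0.02],[[0.002,0,0],[0,0,0],0.02],[[0.004,0,0],[0,0,0],0.02],[[0.004,0,0],[0,0,0],0.02],[[0.002,0,0],[0,0,0],0.02],[[0.001,0,0],[0,0,0],0.02],[[0,0,0],[0,0,0],0.02]]'
python3 -m crank '[[[0.001,0,0],[0,0,0],0.02],[[0.001,0,0],[0,0,0],0.02],[[0.001,0,0],[0,0,0],0.02],[[0.001,0,0],[0,0,0],0.02],[[0,0,0],[0,0,0],0.02],[[0,0,0],[0,0,0],0.02],[[0,0,0],[0,0,0],0.02],[[0,0,0],[0,0,0],0.02]]'
python3 -c "
from h import *
st()"
```

```text
t: 33.55
ee_pos: [474.3, 183.8, 120.6]
orientation: [0.855, 1.396, -0.856]
ft_force: [-0.2, -0.5, -1.0]
width: 27.7
t: 34.22
ee_pos: [474.7, 183.9, 117.1]
orientation: [0.856, 1.396, -0.856]
ft_force: [0.9, 0.3, -1.2]
width: 28.0
t 34.22 tcp [474.7 183.9 117.1] F [ 0.9  0.3 -1.2] M [-0.04 -0.15 -0.04] w 28.0 q [ 0.35  0.41  1.96 -0.    0.77 -0.12]
[[0.0, 0.891, 0.454], [0.0, 0.454, -0.891], [-1.0, 0.0, 0.0]]
```

```bash
python3 -m crank '[[[0.001,0,0],[0,0,0],0.02],[[0.001,0,0],[0,0,0],0.02],[[0.001,0,0],[0,0,0],0.02],[[0.001,0,0],[0,0,0],0.02],[[0.001,0,0],[0,0,0],0.02],[[0,0,0],[0,0,0],0.02],[[0,0,0],[0,0,0],0.02],[[0,0,0],[0,0,0],0.02]]'
python3 -c "
from h import *
st();s=cam('scene');crop(s,340,135,80,70,8,'pics/w1.png')"
```

```text
t: 34.88
ee_pos: [474.6, 183.9, 112.1]
orientation: [0.856, 1.396, -0.856]
ft_force: [0.3, -0.0, -1.1]
width: 27.8
t 34.88 tcp [474.6 183.9 112.1] F [ 0.3 -0.  -1.1] M [-0.03 -0.1   0.01] w 27.8 q [ 0.35  0.42  1.96 -0.    0.76 -0.12]
[[-0.0, 0.891, 0.454], [-0.0, 0.454, -0.891], [-1.0, -0.0, 0.0]]
```

View pics/w1.png

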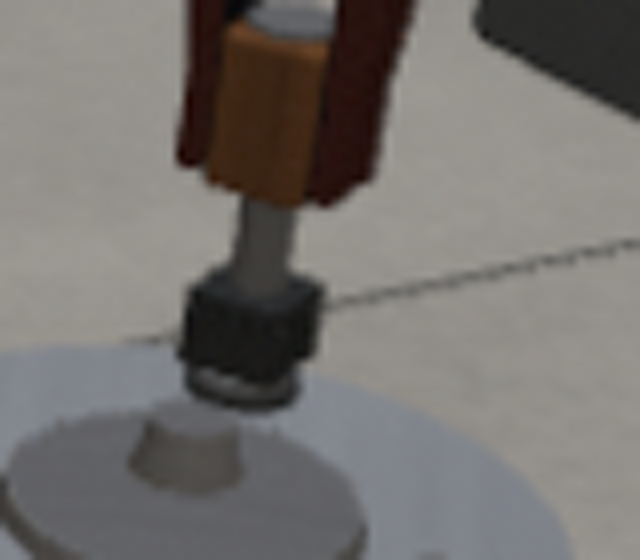

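```bash
python3 -m crank '[[[0,0,0],[0.1,0,0],0.02],[[0,0,0],[0.1,0,0],0.02],[[0,0,0],[0.1,0,0],0.02],[[0,0,0],[0.1,0,0],0.02],[[0,0,0],[0.1,0,0],0.02],[[0,0,0],[0.1,0,0],0.02],[[0,0,0],[0.1,0,0],0.02],[[0,0,0],[0.1,0,0],0.02]]'
python3 -m crank '[[[0,0,0],[0.1,0,0],0.02],[[0,0,0],[0.1,0,0],0.02],[[0,0,0],[0.1,0,0],0.02],[[0,0,0],[0.1,0,0],0.02],[[0,0,0],[0.1,0,0],0.02],[[0,0,0],[0.1,0,0],0.02],[[0,0,0],[0.1,0,0],0.02],[[0,0,0],[0.1,0,0],0.02]]'
python3 -m crank '[[[0,0,0],[0.08,0,0],0.02],[[0,0,0],[0.08,0,0],0.02],[[0,0,0],[0.08,0,0],0.02],[[0,0,0],[0.08,0,0],0.02],[[0,0,0],[0.03,0,0],0.02],[[0,0,0],[0,0,0],0.02],[[0,0,0],[0,0,0],0.02],[[0,0,0],[0,0,0],0.02]]'
python3 -c "
from h import *
o,r=st();print(np.degrees(np.arctan2(r[1,1],r[0,1])))"
```

```text
t: 35.6
ee_pos: [474.8, 183.6, 112.1]
orientation: [1.45, 1.032, -1.45]
ft_force: [0.8, -1.5, -1.9]
width: 27.4
t: 36.27
ee_pos: [474.8, 183.7, 112.2]
orientation: [1.979, 0.439, -1.979]
ft_force: [0.7, -1.2, -1.2]
width: 27.9
t: 36.93
ee_pos: [474.8, 183.7, 112.2]
orientation: [2.174, 0.101, -2.173]
ft_force: [0.9, -2.8, -0.2]
width: 27.5
t 36.93 tcp [474.8 183.7 112.2] F [ 0.9 -2.8 -0.2] M [-0.47 -0.18  0.05] w 27.5 q [ 0.35  0.42  1.96 -0.    0.76  1.82]
[[0.0, 0.093, -0.996], [-0.0, -0.996, -0.093], [-1.0, 0.0, -0.0]]
-84.6631434382328
```

```bash
python3 -m crank '[[[0,0,0],[-0.1,0,0],0.02],[[0,0,0],[-0.1,0,0],0.02],[[0,0,0],[-0.1,0,0],0.02],[[0,0,0],[-0.1,0,0],0.02],[[-0.003,0,0],[-0.06,0,0],0.02],[[-0.008,0,0],[0,0,0],0.02],[[-0.012,0,0],[0,0,0],0.02],[[-0.014,0,0],[0,0,0],0.02]]'
python3 plan.py "([498,-130,149],-58,16,0.02)"
```

```text
t: 37.6
ee_pos: [474.1, 183.9, 149.4]
orientation: [1.909, 0.539, -1.912]
ft_force: [0.2, 0.5, -2.1]
width: 27.9
t 37.6 tcp [474.1 183.9 149.4] F [ 0.2  0.5 -2.1] M [ 0.   -0.01 -0.01] w 27.9 q [0.35 0.36 1.94 0.   0.84 1.37]
[[-0.001, 0.523, -0.853], [-0.0, -0.853, -0.523], [-1.0, -0.001, 0.001]]
yaw now -58.5 turn 0.5 tilt err(y,z) [ 0.0005 -0.0012] q1yaw 19.8
'[[[0.0,0.0175,0.009],[-0.0005,0,0],0.02],[[0.0,0.0175,0.009],[-0.0005,0,0],0.02],[[0.0,0.0175,0.009],[-0.0005,0,0],0.02],[[0.0,0.0175,0.009],[-0.0005,0,0],0.02],[[0.0,0.0175,0.009],[-0.0005,0,0],0.02],[[0.0,0.0175,0.009],[-0.0005,0,0],0.02],[[0.0,0.0175,0.009],[-0.0005,0,0],0.02],[[0.0,0.0175,0.009],[-0.0005,0,0],0.02]]'
'[[[0.0,0.0175,0.0091],[-0.0005,0,0],0.02],[[0.0,0.0175,0.0091],[-0.0005,0,0],0.02],[[0.0,0.0175,0.0091],[-0.0005,0,0],0.02],[[0.0,0.0175,0.0091],[-0.0005,0,0],0.02],[[0.0,0.0174,0.0091],[-0.0005,0,0],0.02],[[0.0,0.0174,0.0091],[-0.0005,0,0],0.02],[[0.0,0.0174,0.0091],[-0.0005,0,0],0.02],[[0.0,0.0174,0.0091],[-0.0005,0,0],0.02]]'
```

```bash
python3 -m crank '[[[0,0.012,0.006],[0,0,0],0.02],[[0,0.0175,0.009],[0,0,0],0.02],[[0,0.0175,0.009],[0,0,0],0.02],[[0,0.0175,0.009],[0,0,0],0.02],[[0,0.0175,0.009],[0,0,0],0.02],[[0,0.0175,0.009],[0,0,0],0.02],[[0,0.0175,0.009],[0,0,0],0.02],[[0,0.0175,0.009],[0,0,0],0.02]]'
python3 -m crank '[[[0,0.0175,0.009],[0,0,0],0.02],[[0,0.0175,0.009],[0,0,0],0.02],[[0,0.0175,0.009],[0,0,0],0.02],[[0,0.0175,0.009],[0,0,0],0.02],[[0,0.0175,0.009],[0,0,0],0.02],[[0,0.0175,0.009],[0,0,0],0.02],[[0,0.0175,0.009],[0,0,0],0.02],[[0,0.012,0.006],[0,0,0],0.02]]'
python3 - <<'E'
from scr import *
t=cam('top')
screws(t,'pics/scr6.png')
t0=dict(t);t0['img']=cv2.imread('pics/top0.png')
cv2.imwrite('pics/s3c.png',np.hstack([cv2.normalize(rect(d,np.array([474.6,183.6]),57),None,0,255,32) for d in(t0,t)]))
crop(t,110,180,130,110,6,'pics/hold6.png')
E
python3 plan.py "([471.8,-236.5,125],-58,8,0.02)"
```

```text
t: 38.27
ee_pos: [486.5, 32.4, 149.7]
orientation: [1.911, 0.539, -1.91]
ft_force: [-0.2, -0.4, -0.9]
width: 27.8
t: 38.93
ee_pos: [498.4, -119.0, 149.7]
orientation: [1.912, 0.538, -1.91]
ft_force: [0.0, -0.3, -0.8]
width: 27.9
1 w [599.8 145.3] diam [31.3 31.4] tab yaw 161.0
2 w [504.7  56.1] diam [31.6 32.4] tab yaw -124.6
3 w [474.7 183.5] diam [31.1 31.6] tab yaw 34.0
t 38.98 tcp [ 498.9 -120.4  149.7] F [ 0.9 -2.4 -1.6] M [-0.12 -0.04 -0.04] w 28.1 q [-0.26  0.36  1.93 -0.    0.85  0.76]
[[0.002, 0.522, -0.853], [-0.001, -0.853, -0.522], [-1.0, 0.002, -0.001]]
yaw now -58.54 turn 0.54 tilt err(y,z) [-0.0016  0.0008] q1yaw -14.9
'[[[0.0031,0.0106,0.0105],[-0.0012,0,0],0.02],[[0.0031,0.0106,0.0105],[-0.0012,0,0],0.02],[[0.0031,0.0106,0.0105],[-0.0012,0,0],0.02],[[0.0031,0.0106,0.0105],[-0.0012,0,0],0.02],[[0.0031,0.0106,0.0105],[-0.0012,0,0],0.02],[[0.0031,0.0106,0.0105],[-0.0012,0,0],0.02],[[0.0031,0.0105,0.0105],[-0.0012,0,0],0.02],[[0.0031,0.0105,0.0106],[-0.0012,0,0],0.02]]'
```

View pics/s3c.png

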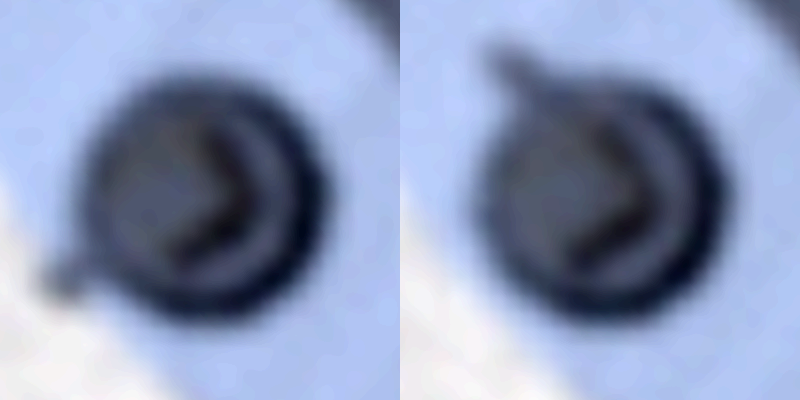

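View pics/hold6.png

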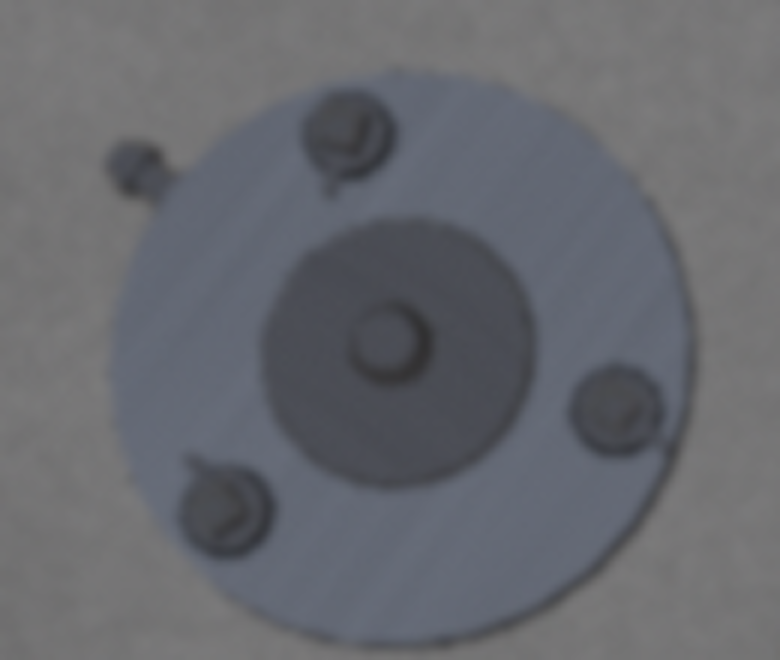

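```bash
python3 -m crank '[[[0,0.008,0.008],[0,0,0],0.02],[[0,0.0125,0.0125],[0,0,0],0.02],[[0,0.0125,0.0125],[0,0,0],0.02],[[0,0.0125,0.0125],[0,0,0],0.02],[[0,0.0125,0.0125],[0,0,0],0.02],[[0,0.0125,0.0125],[0,0,0],0.02],[[0,0.008,0.008],[0,0,0],0.02],[[0,0.005,0.005],[0,0,0],0.02]]'
python3 -m crank '[[[0.004,0,0],[0,0,0],0.02],[[0.008,0,0],[0,0,0],0.02],[[0.01,0,0],[0,0,0],0.02],[[0.01,0,0],[0,0,0],0.02],[[0.008,0,0],[0,0,0],0.02],[[0.004,0,0],[0,0,0],0.02],[[0,0,0],[0,0,0],0.02],[[0,0,0],[0,0,0],0.02]]'
python3 plan.py "([471.3,-236.7,68],-58,8,0.02)"
python3 -c "
from h import *
s=cam('scene');crop(s,130,150,100,120,5,'pics/r1.png')"
```

```text
t: 39.65
ee_pos: [470.4, -233.2, 149.2]
orientation: [1.91, 0.54, -1.91]
ft_force: [-0.6, 0.3, -0.9]
width: 27.8
t: 40.32
ee_pos: [470.7, -232.2, 104.6]
orientation: [1.909, 0.542, -1.91]
ft_force: [1.1, -0.1, -0.7]
width: 27.9
t 40.32 tcp [ 470.7 -232.2  104.6] F [ 1.1 -0.1 -0.7] M [-0.06 -0.   -0.03] w 27.9 q [-0.48  0.45  1.93  0.    0.76  0.54]
[[-0.001, 0.524, -0.851], [0.0, -0.851, -0.524], [-1.0, -0.001, 0.0]]
yaw now -58.37 turn 0.37 tilt err(y,z) [ 0.0007 -0.0004] q1yaw -27.6
'[[[0.0046,0.0005,0.0002],[-0.0008,0,0],0.02],[[0.0046,0.0005,0.0002],[-0.0008,0,0],0.02],[[0.0046,0.0005,0.0002],[-0.0008,0,0],0.02],[[0.0046,0.0005,0.0002],[-0.0008,0,0],0.02],[[0.0046,0.0005,0.0002],[-0.0008,0,0],0.02],[[0.0046,0.0005,0.0002],[-0.0008,0,0],0.02],[[0.0046,0.0005,0.0002],[-0.0008,0,0],0.02],[[0.0046,0.0005,0.0002],[-0.0008,0,0],0.02]]'
```

View pics/r1.png

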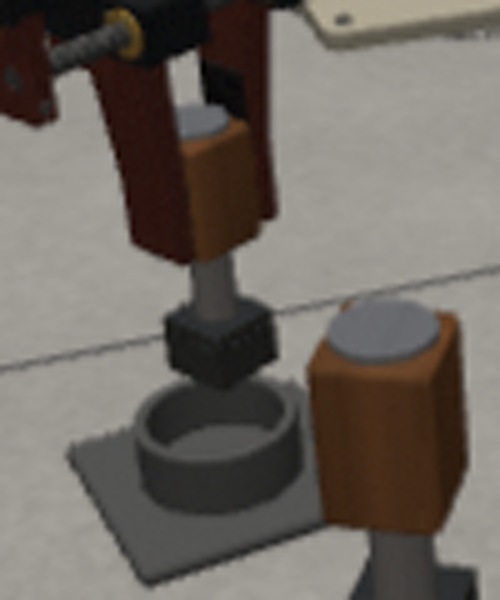

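```bash
python3 -m crank '[[[0,0.002,0.001],[0,0,0],0.02],[[0,0.002,0.0009],[0,0,0],0.02],[[0.004,0,0],[0,0,0],0.02],[[0.008,0,0],[0,0,0],0.02],[[0.008,0,0],[0,0,0],0.02],[[0.008,0,0],[0,0,0],0.02],[[0.004,0,0],[0,0,0],0.02],[[0,0,0],[0,0,0],0.02]]'
python3 -m crank '[[[0.002,0,0],[0,0,0],0.02],[[0.002,0,0],[0,0,0],0.02],[[0.002,0,0],[0,0,0],0.02],[[0.001,0,0],[0,0,0],0.02],[[0,0,0],[0,0,0],0.02],[[0,0,0],[0,0,0],0.02],[[0,0,0],[0,0,0],0.02],[[0,0,0],[0,0,0],0.02]]'
python3 -c "
from h import *
st();s=cam('scene');crop(s,130,150,100,120,5,'pics/r2.png')"
```

```text
t: 41.03
ee_pos: [470.3, -236.3, 71.6]
orientation: [1.908, 0.543, -1.912]
ft_force: [-0.1, -0.0, -1.1]
width: 27.9
t: 41.7
ee_pos: [471.3, -236.9, 66.2]
orientation: [1.91, 0.54, -1.909]
ft_force: [0.6, -0.4, -1.5]
width: 28.3
t 41.7 tcp [ 471.3 -236.9   66.2] F [ 0.6 -0.4 -1.5] M [-0.02 -0.02 -0.  ] w 28.3 q [-0.49  0.52  1.94 -0.    0.68  0.53]
[[0.0, 0.524, -0.852], [-0.0, -0.852, -0.524], [-1.0, 0.0, -0.0]]
```

View pics/r2.png

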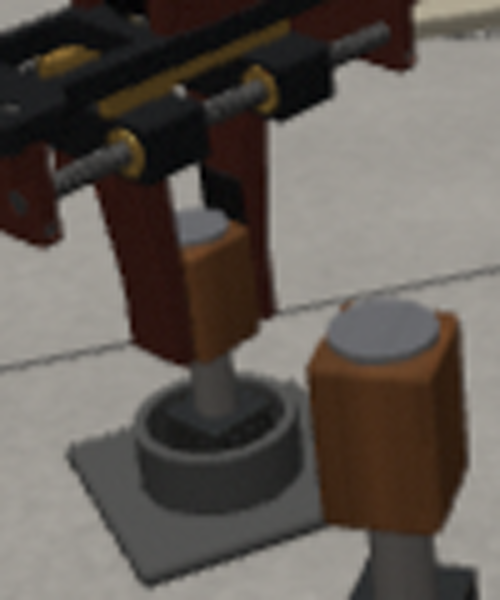

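Key is centred in the cup, 3 mm above the floor; lower until it touches.

```bash
python3 -m crank '[[[0.001,0,0],[0,0,0],0.02],[[0.001,0,0],[0,0,0],0.02],[[0.001,0,0],[0,0,0],0.02],[[0.0005,0,0],[0,0,0],0.02],[[0,0,0],[0,0,0],0.02],[[0,0,0],[0,0,0],0.02],[[0,0,0],[0,0,0],0.02],[[0,0,0],[0,0,0],0.02]]'
python3 -c "
from h import *
st()"
```

```text
t: 42.42
ee_pos: [471.3, -236.9, 63.1]
orientation: [1.909, 0.54, -1.909]
ft_force: [-1.1, -0.4, 7.0]
width: 28.1
t 42.42 tcp [ 471.3 -236.9   63.1] F [-1.1 -0.4  7. ] M [0.21 0.34 0.07] w 28.1 q [-0.49  0.53  1.94 -0.    0.68  0.53]
[[0.0, 0.524, -0.852], [-0.0, -0.852, -0.524], [-1.0, 0.0, -0.0]]
```

Standing on the floor (about 8 N up). Release, opening gently, then rise.

```bash
python3 -m crank '[[[0,0,0],[0,0,0],0.034],[[0,0,0],[0,0,0],0.04],[[0,0,0],[0,0,0],0.05],[[0,0,0],[0,0,0],0.06],[[0,0,0],[0,0,0],0.07],[[0,0,0],[0,0,0],0.08],[[0,0,0],[0,0,0],0.085],[[0,0,0],[0,0,0],0.085]]'
python3 -m crank '[[[-0.004,0,0],[0,0,0],0.085],[[-0.008,0,0],[0,0,0],0.085],[[-0.012,0,0],[0,0,0],0.085],[[-0.015,0,0],[0,0,0],0.085],[[-0.018,0,0],[0,0,0],0.085],[[-0.018,0,0],[0,0,0],0.085],[[-0.018,0,0],[0,0,0],0.085],[[-0.018,0,0],[0,0,0],0.085]]'
python3 -m crank '[[[-0.01,0,0],[0,0,0],0.085],[[0,0.02,0.0],[0,0,0],0.085],[[0,0.02,0],[0,0,0],0.085],[[0,0.02,0],[0,0,0],0.085],[[0,0.02,0],[0,0,0],0.085],[[0,0.02,0],[0,0,0],0.085],[[0,0.02,0],[0,0,0],0.085],[[0,0,0],[0,0,0],0.085]]'
python3 - <<'E'
from scr import *
st()
s=cam('scene');crop(s,140,150,100,120,5,'pics/f1.png');t=cam('top');cv2.imwrite('pics/f2.png',t['img']);screws(t)
for n,p in(('v',(283,285)),('v',(292,157)),('v',(403,198))):
    m=t['img'].astype(int);b=((m[...,0]-m[...,2])>60).astype(np.uint8);k=np.zeros_like(b);cv2.circle(k,p,8,1,-1);M=cv2.moments(b*k)
    m0=cv2.imread('pics/top0.png').astype(int);b0=((m0[...,0]-m0[...,2])>60).astype(np.uint8);M0=cv2.moments(b0*k)
    print([round(q['m10']/max(q['m00'],1),2) for q in(M0,M)],[round(q['m01']/max(q['m00'],1),2) for q in(M0,M)])
E
```

```text
t: 43.08
ee_pos: [471.3, -236.8, 62.5]
orientation: [1.909, 0.541, -1.909]
ft_force: [-0.0, 0.1, -0.6]
width: 76.8
t: 43.75
ee_pos: [471.4, -236.9, 175.8]
orientation: [1.91, 0.54, -1.908]
ft_force: [-0.2, -0.0, 0.6]
width: 85.2
t: 44.42
ee_pos: [535.9, -341.8, 184.4]
orientation: [1.911, 0.537, -1.908]
ft_force: [-0.3, -0.0, -0.4]
width: 85.1
t 44.42 tcp [ 535.9 -341.8  184.4] F [-0.3 -0.  -0.4] M [-0.01 -0.07 -0.03] w 85.1 q [-0.59  0.48  1.64 -0.    1.02  0.43]
[[0.002, 0.523, -0.852], [-0.002, -0.852, -0.523], [-1.0, 0.003, -0.001]]
1 w [599.8 145.2] diam [31.3 31.4] tab yaw 161.0
2 w [504.7  56.1] diam [31.6 32.3] tab yaw -124.6
3 w [474.7 183.5] diam [31.  31.5] tab yaw 34.1
[282.88, 282.88] [284.0, 284.0]
[291.41, 291.44] [156.03, 155.97]
[404.89, 404.86] [196.92, 196.98]
```

View pics/f1.png

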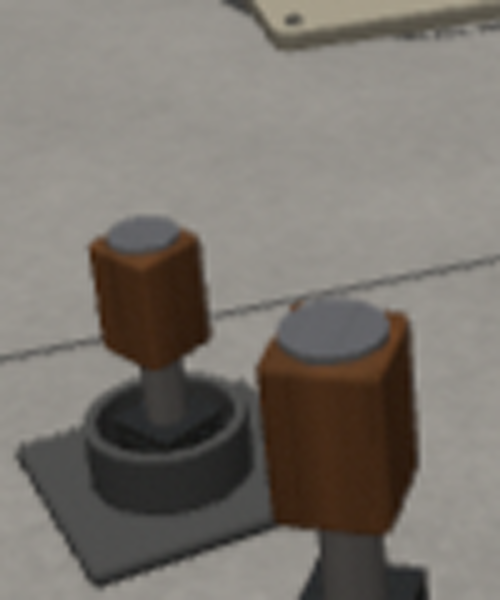

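View pics/f2.png

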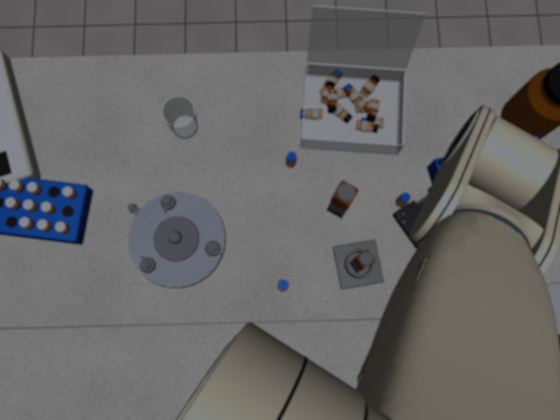

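```bash
python3 -c "
from workcell import workorder
print(workorder.close_job())"
```

```text
the job is handed in; nothing more can be done
None
```

I turned the three cover screws clockwise in order with the smaller key, then stood it back in its rest and let go. The job was handed in at about 44.5 s of the 72 s allowed, and no verdict was reported.

**Screw turns**, read from the pointer tabs in the top camera, good to about 3 or 4 degrees:

| Screw | Wanted | Measured |
|---|---|---|
| First | 90° | about 90° |
| Second | 180° | about 176° |
| Third | 90° | about 88° |

- **First screw:** My first pass left it at about 81 degrees, close to the lower limit. I went back and turned it a few degrees more before starting the second.
- **Second screw:** Its tab ended over the dark edge of the rim. The automatic reading there implies about 174 degrees, and my reading by eye gives about 176, inside the allowed range.
- **Play in the key:** The key turned about 26 to 30 degrees before the screw followed, not the 20 stated. I did not find out why and set the last angles from the measured value.

**Forces:** At the readings taken after each move, the wrist force stayed below about 8 N. The largest was from setting the key down on the floor of the rest.

**Last checks:** The key stands upright in its cup, the gripper is open and clear of everything, and the three vials have not moved in the picture (within 0.1 pixel).

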